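# Lock spent battery packs in the battery safe

### The job

Clear the spent lithium battery packs off the blue repair mat: open the grey battery safe, lay every pack inside it, and shut the lid again. Then hook the draw latch's wire loop over the keeper on the lid and press the lever down over centre until it lies flat against the front; leave the other things on the bench where they are.

Things in the scene. Friction and masses are not known exactly. Their poses are not given: they have to be found in the camera images.
- battery_safe: grey steel box with a pale liner, fixed; 184 deep (x) x 236 wide (y) x 125 mm high with the lid shut. Origin: centre of its underside, at desk level; x points from its front (latch side, facing the robot) to its hinge side, z up. Inside 160 (x) x 212 (y) mm, inner floor 30 mm and rim 95 mm above the origin, walls 12 mm.
- lid (a joint): lid hinge angle, rad: 0 shut, grows as the lid rises, stop at 1.6. The hinge is stiff: the lid stays where it is left and takes about 1 to 8 N at the handle to move. At the start it is shut or slightly ajar. At 1.45 or more the inside is free from above.
- lid_handle (a point): middle of the lid handle's round black bar (11 mm thick, 100 mm long, along the safe's y), 30 mm above the lid's top (24 mm free under it). Lid shut: 155 mm above the desk, 38 mm behind the front face; fingers can come from above, one before and one behind the bar.
- lid_hinge (a point): middle of the lid's hinge line, which runs along the safe's y, 95 mm above the desk, 4 mm behind the back face. The handle bar goes round it at 162 mm.
- keeper (a point): seat for the loop's bar in the keeper, the 30 mm wide steel hook on the lid's front; moves with the lid. Lid shut: 17 mm before the front face, 117 mm above the desk. The trough opens upward, 16 mm wide (x), floor 3.5 mm below this point; its outer lip is 4 mm thick, 8 to 12 mm further out, and 3.5 mm above it: the bar's centre must pass 8 mm above this point to clear it.
- loop_bar (a point): middle of the top bar of the latch's wire loop: wire 7 mm thick, bar along the safe's y, 55 mm wide over its two legs, which run straight down to a hinge on the lever, 50 mm from the bar; springs let them stretch 12 mm more (2.5 N per mm). Can be gripped across the legs just under the bar. At the start it leans out from the front; stays where left (light friction).
- lever (a joint): lever angle, rad: 0 = flat down against the front (shut), 1.57 = straight out to -x, stop at 2.8 (up). The loop hangs on it 13 mm from its pivot, so moving the bar takes it along: near 2.8 the bar can pass about 12 mm above the keeper's seat, at about 1.75 it just lies in it, below that the springs tighten. A few N on its end shut it; past centre (about 0.5) it snaps home.
- lever_pivot (a point): lever's pivot line (along the safe's y), in the middle of the front, 21 mm before the front face, 72 mm above the desk.
- lever_tip (a point): end of the lever's flared thumb tab. The lever is a steel plate 32 mm wide (y), 4 mm thick, its end about 61 mm from the pivot; its outer face, the one to press (6 mm off the pivot line), looks up when the lever stands straight out and to -x when shut.
- pack_blue: spent lithium battery pack, two round cells in blue film, white ends; 70 x 38 x 19 mm, about 0.1 kg, lying flat on the mat (mat surface at z = 0.003). Origin: centre of its underside; x = its 70 mm length, y = its 38 mm width, z up. May be absent.
- pack_green: spent lithium battery pack, two round cells in green film, white ends; 70 x 38 x 19 mm, about 0.1 kg, lying flat on the mat (mat surface at z = 0.003). Origin: centre of its underside; x = its 70 mm length, y = its 38 mm width, z up. May be absent.
- pack_black: spent lithium battery pack, black block with a grey label, rounded edges; 70 x 44 x 20 mm, about 0.1 kg, lying flat on the mat (mat surface at z = 0.003). Origin: centre of its underside; x = its 70 mm length, y = its 44 mm width, z up. May be absent.
- pack_white: spent lithium battery pack, flat white block with a silver label; 70 x 46 x 15 mm, about 0.1 kg, lying flat on the mat (mat surface at z = 0.003). Origin: centre of its underside; x = its 70 mm length, y = its 46 mm width, z up. May be absent.
- spudger: black spudger, 135 x 8 x 8 mm, on the desk behind the safe; to be left there. Origin: centre of its underside.
- flush_cutters: red-handled flush cutters, 134 x 46 x 12 mm, on the desk near the test leads; to be left there. Origin: centre of the underside.
- pvc_tape: roll of blue tape, 61 mm across and 18 mm high, on the desk behind the safe; to be left there. Origin: centre of the underside.

How it is judged:
By the outcome, as a careful person would: the job done as asked, in the order asked, and still so for the second after the job is handed in, with the robot touching nothing.
Of pack_blue, pack_green, pack_black, pack_white only 2 to 4 are there at a start; the rules pass over those that are not, and their reading is None.
At some moment in a run one of pack_blue, pack_green, pack_black, pack_white may be knocked a few centimetres aside while the robot is not near it.
Once in a run the grip may slacken for a moment while it holds something.
It also fails if it takes over 210 s, if anything falls off the work surface, if the arm or the gripper's body presses on something with over 40 N, if the wrist force passes 120 N, or if a joint passes its speed limit or range.

### The arm

A 6-joint arm with a two-finger parallel gripper is mounted at the origin on a cart in front of the work surface, level with it; the furniture and walls round the work are solid. World frame = base frame: x ahead of the robot, y to its left, z up, the work surface at z = 0. Lengths are in mm, angles in rad, forces in N, time in s.
With the tool pointing down it reaches from about 350 to 975 mm from the base axis. Payload 7.1 kg.
Tool frame: the origin (TCP) lies midway between the tips of the shut fingers; the grasp point (between the pads) lies 19 mm behind it; z points along the fingers, y is the line along which they close (so a half turn about z gives the same grasp; the last joint's range is limited). The gripper opens to 88 mm and grips with 3 to 60 N. Pads are 20 mm wide; open, the fingers measure 115 mm over their backs; the gripper's body (75 mm by 178 mm) begins 61 mm behind the grasp point.
Start: joints at [1.328, 0.423, 1.63, -0, 1.089, -0.019], TCP at [138.679, 609.404, 222.675] pointing down, gripper open.
Joint ranges: [-3, 3], [-0.9, 2.11], [0.09, 2.58], [-1.31, 4.45], [0.11, 2.69], [-2.54, 2.54]. Speed limits (rad/s): [2.39, 2.39, 3.01, 3.14, 3.14, 3.14].

### API

Orientations are given as a 3x3 rotation matrix whose columns are the frame's x, y, z axes.
In Python, from workcell import sensors, get_image, camera_params, order gives the robot as it stands.
- The arm moves only by the tool apply_moves, never from a script. Its argument "increments" is a list of rows, each a list of 6 numbers: the shift along the world's x, y, z in cm, then the turn, a rotation vector about the world's x, y, z in degrees. In form: [[x, y, z, wx, wy, wz], ...]. A call has 1 to 5 rows; each row is the pose to reach, as a shift and turn from the pose commanded when the call began; what a row does not reach only later rows make up. A row lasts 1/8 s, in which the tool goes at most 62.5 mm and 10.7 degrees, less where a joint would pass 70% of its speed; a pose out of reach is approached as far as the arm can. A call with a gripper value outside its range is refused whole. "fingers" is the closure in counts, from 0 (fully open) to 255 (shut), set as the call begins (left out, the last holds). The fingers move at their own pace and stop on an object; "newtons" is the grip in N (left out, the last holds). Time passes only in rows, so rows that repeat a pose let the fingers close. It gives the time, the measured TCP pose, the force, the opening and the grip force at its end, in the units of the state.
- sensors.state(): the state, without advancing time (a new reading comes with each control period).
- get_image(name): name is "scene" or "top" or "wrist"; returns (picture, depth): 420x560x3 uint8, blue, green, red; 420x560 float32, mm along the optical axis (not along the pixel's ray), 0 where there is no reading.
- camera_params(name): a dict with "fx", "fy", "cx", "cy" (pixels), "T" (4x4, takes a point from camera to world coordinates). Camera axes: x right, y down, z forward; pixel columns grow to the right and rows downward; lengths in mm; the calibration is good to about 2 mm. The wrist camera is an equidistant fisheye: a pixel r from the principal point sees the ray r / f radians off the axis. A picture is of the moment at which its call begins: read the wrist's pose just before it. camera_params takes no time and is no camera call; for the wrist camera it gives the pose at the moment of the call.
- order.hand_in(): hands the job in; it is judged then, once.
The state is a dict: "clock": time; "joint_positions": joint angles; "qd": joint speeds; "joint_efforts": joint torques, N m; "position": TCP position; "tool_rot": TCP orientation; "ft_force": force on the tool from outside, world axes, zero at the start; "ft_torque": the same for the moment, N m; "width": finger opening in mm; "gripper_force": force on a finger pad.
Only numpy, scipy, OpenCV 4.12 (cv2) and the standard library are available. Lean on these libraries where they do the work, as an engineer would, in place of code of your own. Each camera call takes 0.05 s, during which the arm holds its last target. There are 200 camera calls.

## Working session

There is one attempt and no reset: what is moved stays moved. The work goes in short steps, Python scripts to look and compute and a tool call to move; the robot and the scene stay as the last step left them, time stands still between calls to the robot, and variables do not carry over. Pictures are saved under pics/ and viewed, at most 14 in all, crops included, and the job is handed in when it is done.

Besides the shell and the picture viewer there is one more tool, called after "Call:" as name(argument=value, ...) on one line, values as JSON. apply_moves: Moves the arm, as the interface text tells. Its arguments: {"type":"object","properties":{"increments":{"type":"array"},"fingers":{"type":"number"},"newtons":{"type":"number"}},"required":["increments"]}

```bash
ls; mkdir -p pics; cat > h.py <<'E'
import numpy as np, cv2
from workcell import sensors, get_image, camera_params, order
def cloud(name):
    P=camera_params(name); im,d=get_image(name)
    v,u=np.mgrid[:420,:560]
    if name=='wrist':
        a=(u-P['cx'])/P['fx'];b=(v-P['cy'])/P['fy'];r=np.hypot(a,b)+1e-9
        k=np.tan(np.minimum(r,1.5))/r; X=np.stack([a*k*d,b*k*d,d],-1)
    else: X=np.stack([(u-P['cx'])/P['fx']*d,(v-P['cy'])/P['fy']*d,d],-1)
    T=np.array(P['T']); W=X@T[:3,:3].T+T[:3,3]; W[d<=0]=np.nan
    return im,d,W
E
python3 - <<'E'
from h import *
s=sensors.state(); print(s)
for n in ['scene','top']:
    im,d,W=cloud(n); cv2.imwrite(f'pics/{n}0.png',im); np.save(f'{n}0.npy',W)
    P=camera_params(n); print(n,P['fx'],np.round(P['T'],3).tolist())
E
```

```text
pics
{'clock': 0.0, 'joint_positions': array([ 1.32800519e+00,  4.23858531e-01,  1.63068680e+00, -1.39905779e-05,
        1.08860512e+00, -1.90347830e-02]), 'qd': array([-8.01043680e-05, -6.22781737e-04, -4.33094800e-04,  6.59388550e-04,
        2.34728548e-03,  4.63091441e-04]), 'joint_efforts': array([ 2.68657655e-03, -5.44621933e+01, -2.73672438e+01,  6.45177579e-02,
        2.25193135e-02, -1.16767469e-04]), 'position': array([138.54866597, 608.87471285, 221.89191439]), 'tool_rot': array([[-9.75072257e-01,  2.21887275e-01, -3.62483792e-04],
       [ 2.21887571e-01,  9.75071080e-01, -1.51509295e-03],
       [ 1.72676165e-05, -1.55775575e-03, -9.99998787e-01]]), 'ft_force': array([-0.2371041 ,  0.53650543, -0.61618642]), 'ft_torque': array([-0.01701494,  0.01307763,  0.05961671]), 'gripper_force': 0.0, 'width': 87.5489773808269}
scene 543.3817680784623 [[0.438, -0.706, 0.557, -303.103], [-0.899, -0.338, 0.28, -522.01], [-0.01, -0.623, -0.782, 1296.785], [0.0, 0.0, 0.0, 1.0]]
top 381.05009282495695 [[-0.128, -0.963, 0.236, 376.681], [-0.992, 0.124, -0.033, -63.744], [0.002, -0.239, -0.971, 947.101], [0.0, 0.0, 0.0, 1.0]]
```

View pics/scene0.png

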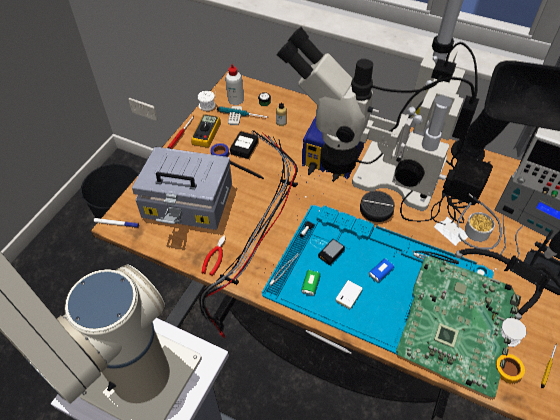

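View pics/top0.png

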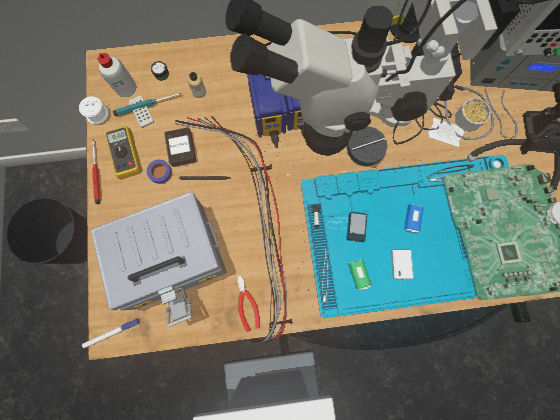

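Both views show the safe on the left (top px ~(160,250)) with its handle at (158,269) and the latch hanging out at (178,305). All four packs are on the mat: black (357,227), blue (414,218), green (360,274), white (403,264). Next I measure them.

```bash
cat > m.py <<'E'
from h import *
def packs(im,W,zl=(8,35)):
    hsv=cv2.cvtColor(im,cv2.COLOR_BGR2HSV); H,S,V=[hsv[...,i].astype(int) for i in range(3)]
    z=W[...,2]; reg=(W[...,0]>330)&(W[...,0]<800)&(W[...,1]<-90)&(W[...,1]>-480)&(z>zl[0])&(z<zl[1])
    n,l,st,c=cv2.connectedComponentsWithStats(reg.astype(np.uint8))
    for i in range(1,n):
        if st[i,4]<120: continue
        m=l==i; p=W[m]; zt=np.percentile(p[:,2],80); q=p[p[:,2]>zt-6][:,:2].astype(np.float32)
        r=cv2.minAreaRect(q); b=cv2.boxPoints(r); e=[b[1]-b[0],b[2]-b[1]]; e=max(e,key=np.linalg.norm)
        print('pack px',np.round(c[i]),'n',st[i,4],'xy',np.round(r[0],1),'size',np.round(r[1],1),'long-axis deg',round(np.degrees(np.arctan2(e[1],e[0]))%180,1),'zt',round(zt,1),'bgr',np.median(im[m],0))
E
python3 - <<'E'
from m import *
for n in ['top','scene']:
    im=cv2.imread(f'pics/{n}0.png'); W=np.load(f'{n}0.npy'); print(n); packs(im,W)
    z=W[...,2]
    reg=(W[...,1]>80)&(W[...,1]<480)&(W[...,0]<800)&(W[...,0]>300)
    m=reg&(z>112)&(z<135); 
    l,k=cv2.connectedComponents(m.astype(np.uint8)); 
    idx=np.argmax(np.bincount(k.ravel())[1:])+1; m=k==idx
    p=W[m]; r=cv2.minAreaRect(p[:,:2].astype(np.float32)); print('lid',r,np.percentile(p[:,2],[5,50,95]))
    A=np.c_[p[:,:2],np.ones(len(p))]; print('plane',np.linalg.lstsq(A,p[:,2],rcond=None)[0])
    m=reg&(z>143)&(z<175); p=W[m]; print('handle',m.sum(),p.mean(0),np.percentile(p[:,2],[5,50,95]), cv2.minAreaRect(p[:,:2].astype(np.float32)))
E
```

```text
top
pack px [366. 146.] n 1061 xy [ 737.5 -343.5] size [97.9 98.7] long-axis deg 154.1 zt 33.6 bgr [89. 91. 90.]
pack px [350. 183.] n 1378 xy [ 643.1 -327.6] size [ 61.  264.4] long-axis deg 90.1 zt 21.7 bgr [196. 174.  53.]
pack px [315. 214.] n 160 xy [ 571.6 -182.2] size [20. 55.] long-axis deg 169.5 zt 20.6 bgr [146. 127.  77.]
pack px [414. 218.] n 411 xy [ 533.1 -426.3] size [36.2 71.1] long-axis deg 158.7 zt 23.0 bgr [215. 135.  65.]
pack px [357. 226.] n 524 xy [ 530.5 -281.1] size [44.  69.8] long-axis deg 165.3 zt 25.0 bgr [159.5 158.  149. ]
pack px [402. 264.] n 572 xy [ 425.2 -374.5] size [46.2 68.1] long-axis deg 172.4 zt 19.9 bgr [229. 231. 229.]
pack px [360. 274.] n 451 xy [ 413.1 -267.7] size [70.  36.5] long-axis deg 9.0 zt 23.1 bgr [128. 192.  90.]
lid ((562.4052124023438, 198.3310546875), (106.0977554321289, 236.65574645996094), 13.910740852355957) [125.18076049 130.34720657 134.46907426]
plane [-9.77890372e-02 -2.38224120e-02  1.90563605e+02]
handle 1093 [448.84479997 177.25936861 148.73610973] [143.12050207 144.45184872 173.99795435] ((456.3603820800781, 181.9
[... 672 characters left out ...]
32.6 -428.1] size [36.5 72.5] long-axis deg 157.6 zt 24.9 bgr [226. 101.  30.]
pack px [311. 282.] n 340 xy [ 414.  -269.8] size [70.5 35.6] long-axis deg 10.0 zt 25.3 bgr [ 78. 175.  39.]
pack px [349. 294.] n 447 xy [ 426.8 -375.9] size [46.2 72.3] long-axis deg 172.7 zt 22.2 bgr [245. 244. 245.]
lid ((564.9048461914062, 197.8246612548828), (105.40511322021484, 238.11354064941406), 13.612686157226562) [124.96998739 130.84418222 134.45795889]
plane [-8.10000365e-02 -1.47740013e-02  1.80044823e+02]
handle 803 [454.99342552 177.29234424 148.44415685] [143.22783846 145.58079742 172.70821015] ((461.8258056640625, 180.06332397460938), (124.13246154785156, 220.69894409179688), 17.212268829345703)
```

```bash
python3 - <<'E'
from m import *
rng=np.random.default_rng(0)
for n in ['top','scene']:
    im=cv2.imread(f'pics/{n}0.png'); W=np.load(f'{n}0.npy'); z=W[...,2]
    reg=(W[...,1]>40)&(W[...,1]<360)&(W[...,0]<700)&(W[...,0]>380)&(z>118)&(z<165)
    p=W[reg]; best=0
    for _ in range(500):
        a=p[rng.choice(len(p),3,False)]; nn=np.cross(a[1]-a[0],a[2]-a[0]); L=np.linalg.norm(nn)
        if L<1000: continue
        nn/=L; k=abs((p-a[0])@nn)<2
        if k.sum()>best and abs(nn[2])>.9: best=k.sum(); K=k
    q=p[K]; c=q.mean(0); nn=np.linalg.svd(q-c,full_matrices=False)[2][2]; nn*=np.sign(nn[2])
    print(n,best,'normal',nn,'tilt deg',np.degrees(np.arccos(nn[2])),'dir',np.degrees(np.arctan2(-nn[1],-nn[0])), 'c',c)
    r=cv2.minAreaRect(q[:,:2].astype(np.float32)); print(r, cv2.boxPoints(r).round(1).tolist())
    for yaw in [np.radians(13.8)]:
        R=np.array([[np.cos(yaw),np.sin(yaw)],[-np.sin(yaw),np.cos(yaw)]])
        s=q[:,:2]@R.T; print('safe-frame x range',np.percentile(s[:,0],[.3,99.7]),'y',np.percentile(s[:,1],[.3,99.7]))
    # handle: dark & above plane by 15..40
    h=(W-c)@nn; V=im.max(2); m=(h>22)&(h<45)&(V<90)&(W[...,1]>40)&(W[...,1]<360)&(W[...,0]<640)&(W[...,0]>380)
    t=W[m]; print('handle',m.sum(),t.mean(0),np.percentile(h[m],[5,50,95]),cv2.minAreaRect(t[:,:2].astype(np.float32)))
    # front latch bits
    R2=R; s=W[...,:2]@R.T
    lat=(z>20)&(z<150)&(s[...,0]<np.percentile((q[:,:2]@R.T)[:,0],.3)-5)&(W[...,0]>300)&(W[...,1]>80)&(W[...,1]<300)
    v,u=np.nonzero(lat); o=np.argsort(z[lat]); 
    print('latch n',lat.sum())
    for i in range(0,len(o),max(1,len(o)//30)):
        j=o[i]; print((u[j],v[j]),s[lat][j].round(1),z[lat][j].round(1),end=' ; ')
    print()
big=cv2.resize(cv2.imread('pics/top0.png')[215:345,80:260],None,fx=4,fy=4,interpolation=cv2.INTER_CUBIC); b2=cv2.resize(cv2.imread('pics/scene0.png')[140:250,120:250],None,fx=4,fy=4,interpolation=cv2.INTER_CUBIC)
cv2.imwrite('pics/c1.png',b2)
E
```

```text
top 7216 normal [0.09924006 0.02624122 0.99471745] tilt deg 5.89183715493286 dir -165.18873930715856 c [519.65123569 188.21116024 135.57086879]
((518.5386962890625, 186.94627380371094), (190.84976196289062, 236.54383850097656), 14.257987976074219) [[396.8999938964844, 278.1000061035156], [455.20001220703125, 48.79999923706055], [640.2000122070312, 95.80000305175781], [581.9000244140625, 325.1000061035156]]
safe-frame x range [458.46391395 642.74428648] y [-58.53767749 174.90054747]
handle 282 [472.72737243 174.95792975 174.78531076] [30.3752824  34.41296027 37.04898509] ((473.3588562011719, 174.1259002685547), (10.593077659606934, 107.69696807861328), 14.891695976257324)
latch n 735
(np.int64(185), np.int64(293)) [442.9  37. ] 64.7 ; (np.int64(186), np.int64(305)) [416.2  40.5] 75.9 ; (np.int64(183), np.int64(290)) [449.4  36.3] 77.9 ; (np.int64(181), np.int64(298)) [434.3  45.5] 79.3 ; (np.int64(174), np.int64(303)) [429.5  62.8] 80.6 ; (np.int64(184), np.int64(301)) [425.5  40.7] 81.6 ; (np.int64(176), np.int64(302)) [429.8  57.6] 82.7 ; (np.int64(172), np.int64(304)) [428.7  66.7]
[... 2890 characters left out ...]
.1] 108.4 ; (np.int64(161), np.int64(219)) [394.2  68.5] 110.9 ; (np.int64(160), np.int64(220)) [389.   69.2] 113.0 ; (np.int64(163), np.int64(220)) [390.   60.7] 114.0 ; (np.int64(169), np.int64(221)) [389.3  43. ] 115.1 ; (np.int64(168), np.int64(222)) [382.6  42.8] 119.4 ; (np.int64(169), np.int64(200)) [446.3  59.6] 133.1 ; (np.int64(171), np.int64(200)) [445.5  53.1] 135.7 ; (np.int64(173), np.int64(199)) [449.3  48.5] 136.7 ; (np.int64(164), np.int64(202)) [433.4  68.9] 137.6 ; (np.int64(174), np.int64(203)) [434.3  40.1] 139.3 ; (np.int64(170), np.int64(201)) [437.4  52.3] 141.3 ; (np.int64(176), np.int64(198)) [449.4  38.7] 143.3 ; (np.int64(166), np.int64(195)) [451.4  67.8] 146.7 ;
```

View pics/c1.png

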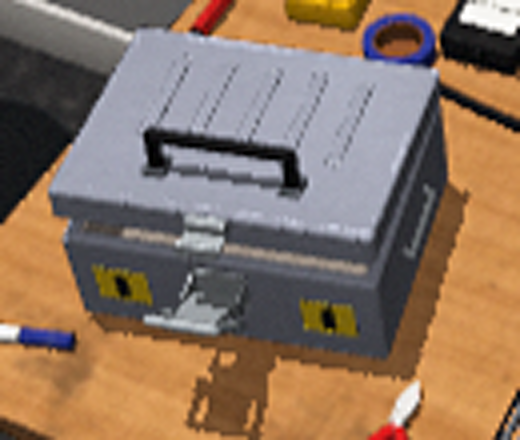

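The crop shows the lid ajar by about 6°, the keeper at the lid's front centre, and the latch lever sticking out and up below it. From the fits, safe yaw is ≈14.5° and the hinge is ≈(610,209.5). The handle bar is ≈(472.5,174,170), which agrees with its 162 mm radius about the hinge. I'm moving above the handle.

Call:
apply_moves(increments=[[3.4,-4.4,1.8,0,0,-6.3],[8,-10.5,1.8,0,0,-15],[12,-15.7,1.8,0,0,-23],[16.7,-21.7,1.8,0,0,-31.3],[16.7,-21.7,1.8,0,0,-31.3]], fingers=100, newtons=25)

```text
clock: 0.72
position: [306.7, 389.9, 240.5]
tool_rot: [[-0.715, 0.699, -0.0], [0.699, 0.715, -0.001], [-0.0, -0.001, -1.0]]
ft_force: [-0.3, 0.4, -0.1]
width: 53.7
gripper_force: 0.0
```

Call:
apply_moves(increments=[[4.2,-5.4,0,0,0,-8],[8.4,-10.8,0,0,0,-16],[12.5,-16.2,0,0,0,-24],[16.7,-21.8,0,0,0,-31.4],[16.7,-21.8,0,0,0,-31.4]])

```text
clock: 1.35
position: [474.1, 171.8, 240.5]
tool_rot: [[-0.246, 0.969, 0.0], [0.969, 0.246, -0.0], [-0.0, -0.0, -1.0]]
ft_force: [0.2, 1.0, -0.5]
width: 53.2
gripper_force: 0.0
```

```bash
python3 - <<'E'
from m import *
im,d,W=cloud('wrist'); cv2.imwrite('pics/w1.png',im); np.save('w1.npy',W)
s=sensors.state(); print(s['position'],s['tool_rot'].round(3).tolist(),s['width'])
z=W[...,2]; m=(z>163)&(z<182)&(im.max(2)<90)
p=W[m]; print(m.sum(), p.mean(0) if m.sum() else 0, cv2.minAreaRect(p[:,:2].astype(np.float32)), np.percentile(p[:,2],[5,50,95]))
E
```

```text
[475.01017713 170.92286759 240.52698334] [[-0.247, 0.969, 0.001], [0.969, 0.247, -0.001], [-0.001, 0.0, -1.0]] 53.14797662319619
1949 [472.70448187 178.38744766 174.11061244] ((473.6734924316406, 174.58401489257812), (11.422569274902344, 109.72817993164062), 14.310138702392578) [171.27686285 174.46048554 175.93267681]
```

View pics/w1.png

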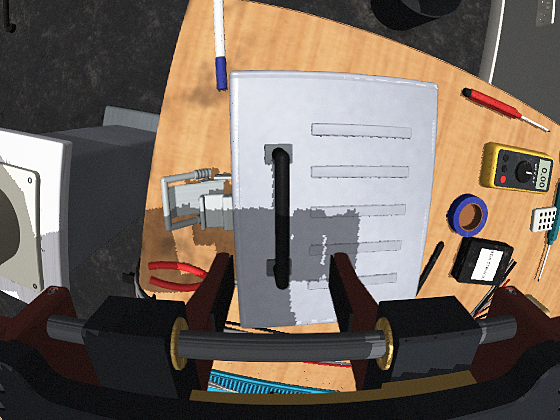

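The wrist view shows the handle bar at px (282,215), centred at (473.3,174.5) with its top at z ≈175.5, which fits. The loop is at px (200,200). I'll descend and grip the bar.

Call:
apply_moves(increments=[[-0.1,0.3,-4,0,0,0],[-0.1,0.3,-7,0,0,0],[-0.1,0.3,-8.6,0,0,0],[-0.1,0.3,-8.6,0,0,0],[-0.1,0.3,-8.6,0,0,0]])

```text
clock: 2.02
position: [472.3, 177.8, 155.6]
tool_rot: [[-0.25, 0.968, 0.001], [0.968, 0.25, 0.0], [0.0, 0.001, -1.0]]
ft_force: [0.0, 0.6, 1.0]
width: 53.3
gripper_force: 0.0
```

Call:
apply_moves(increments=[[0,0,0,0,0,0],[0,0,0,0,0,0],[0,0,0,0,0,0],[0,0,0,0,0,0]], fingers=255, newtons=30)

```text
clock: 2.52
position: [471.7, 177.4, 154.8]
tool_rot: [[-0.25, 0.968, 0.0], [0.968, 0.25, 0.0], [0.0, 0.0, -1.0]]
ft_force: [-0.3, -0.8, -0.1]
width: 17.3
gripper_force: 0.0
```

```bash
python3 - <<'E'
import numpy as np
c,s=np.cos(np.radians(14.4)),np.sin(np.radians(14.4))
a0=21.8+5.95
for L in range(6,96,5):
    a=21.8+L; X=-162*np.cos(np.radians(a))+162*np.cos(np.radians(a0)); Z=162*(np.sin(np.radians(a))-np.sin(np.radians(a0)))
    print(L,(np.array([X*c,X*s,Z])/10).round(2))
# latch analysis
W=np.load('w1.npy'); o=np.array([517,185.5])
S=(W[...,:2]-o)@np.array([[c,-s],[s,c]])
for v in range(170,240,6): print(v,[(int(S[v,u,0]),int(S[v,u,1]),int(W[v,u,2])) for u in range(160,236,6) if W[v,u,2]==W[v,u,2]])
E
```

```text
6 [0.01 0.   0.01]
11 [0.7  0.18 1.23]
16 [1.49 0.38 2.39]
21 [2.37 0.61 3.46]
26 [3.35 0.86 4.46]
31 [4.4  1.13 5.36]
36 [5.52 1.42 6.17]
41 [6.71 1.72 6.87]
46 [7.96 2.04 7.46]
51 [9.25 2.37 7.93]
56 [10.57  2.71  8.29]
61 [11.92  3.06  8.53]
66 [13.28  3.41  8.65]
71 [14.65  3.76  8.64]
76 [16.02  4.11  8.51]
81 [17.36  4.46  8.25]
86 [18.68  4.8   7.88]
91 [19.97  5.13  7.39]
170 [(-203, 16, 1), (-195, 16, -2), (-186, 16, 1), (-178, 15, 0), (-170, 15, 0), (-162, 15, 0), (-131, 28, 82), (-125, 27, 80), (-120, 26, 74), (-130, 14, -1), (-122, 14, 0), (-114, 14, 1), (-84, 37, 145)]
176 [(-204, 8, -1), (-155, 27, 107), (-150, 26, 104), (-145, 25, 100), (-141, 24, 94), (-136, 23, 90), (-131, 22, 85), (-125, 21, 81), (-121, 19, 72), (-130, 6, 0), (-107, 20, 77), (-101, 20, 76), (-85, 31, 142)]
182 [(-205, 0, 0), (-154, 21, 111), (-150, 20, 104), (-179, 0, 0), (-171, 0, 0), (-163, 0, -1), (-155, 0, 0), (-125, 16, 86), (-119, 15, 81), (-113, 14, 80), (-108, 14, 77), (-115, -1, 0), (-85, 26, 142)]
188 [(-205, -7, 0), (-154, 16, 111), (-152, 13, 101), (-147, 12, 96), (-142, 11, 93), (-136, 
[... 1112 characters left out ...]
-6, 134), (-104, -6, 134), (-98, -6, 134), (-91, -3, 142), (-86, -4, 142)]
224 [(-211, -57, 0), (-157, -19, 113), (-153, -21, 107), (-149, -22, 102), (-143, -23, 99), (-139, -26, 93), (-159, -57, 0), (-113, -9, 142), (-110, -12, 134), (-104, -12, 134), (-99, -12, 134), (-92, -9, 142), (-87, -9, 141)]
230 [(-212, -66, 0), (-158, -25, 113), (-154, -27, 108), (-186, -66, 0), (-176, -65, 1), (-168, -65, 0), (-160, -66, 0), (-151, -66, 0), (-135, -66, 0), (-126, -66, 0), (-118, -65, 1), (-110, -65, 0)]
236 [(-213, -75, 0), (-204, -75, 0), (-195, -74, 0), (-187, -75, 0), (-178, -75, 0), (-169, -74, 0), (-160, -74, 0), (-152, -74, 0), (-144, -74, 0), (-136, -75, -1), (-127, -74, 1), (-119, -74, 0)]
```

Call:
apply_moves(increments=[[0,0,0,0,0,0],[0,0,0,0,0,0],[0,0,0,0,0,0]])

```text
clock: 2.9
position: [473.0, 177.7, 154.9]
tool_rot: [[-0.25, 0.968, 0.003], [0.968, 0.25, 0.001], [0.0, 0.003, -1.0]]
ft_force: [5.3, 0.2, -3.5]
width: 10.1
gripper_force: 30.0
```

Call:
apply_moves(increments=[[0.7,0.2,1.2,0,0,0],[1.5,0.4,2.4,0,0,0],[2.4,0.6,3.5,0,0,0],[3.4,0.9,4.5,0,0,0],[4.4,1.1,5.4,0,0,0]])

```text
clock: 3.52
position: [514.4, 188.2, 208.4]
tool_rot: [[-0.25, 0.968, -0.004], [0.968, 0.25, -0.001], [0.0, -0.004, -1.0]]
ft_force: [-4.7, 1.7, -8.7]
width: 10.1
gripper_force: 30.0
```

Call:
apply_moves(increments=[[1.1,0.3,0.8,0,0,0],[2.3,0.6,1.5,0,0,0],[3.6,0.9,2.1,0,0,0],[4.9,1.3,2.5,0,0,0],[6.2,1.6,2.9,0,0,0]])

```text
clock: 4.15
position: [577.7, 204.4, 240.5]
tool_rot: [[-0.25, 0.968, -0.0], [0.968, 0.25, -0.0], [-0.0, -0.0, -1.0]]
ft_force: [-8.2, -1.9, 6.4]
width: 10.2
gripper_force: 30.0
```

```bash
python3 - <<'E'
from h import *
s=sensors.state(); print(s['position'],s['ft_force'],s['width'],s['gripper_force'],s['clock'])
im,d=get_image('scene'); cv2.imwrite('pics/s2.png',im[60:300,60:360])
E
```

```text
[577.73094549 204.39062498 240.51549604] [-8.22998963 -1.90188545  6.44254496] 10.161241638962949 30.00589281320572 4.15
```

View pics/s2.png

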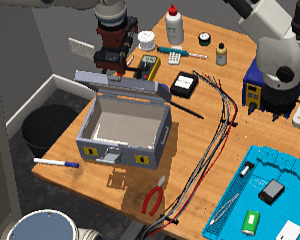

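The lid is following, about 56° open. Continuing to about 88°.

Call:
apply_moves(increments=[[1.4,0.4,0.2,0,0,0],[2.7,0.7,0.4,0,0,0],[4.1,1.1,0.4,0,0,0],[5.5,1.4,0.2,0,0,0],[6.8,1.8,0,0,0,0]])

```text
clock: 4.82
position: [647.0, 222.0, 240.2]
tool_rot: [[-0.25, 0.968, 0.002], [0.968, 0.25, -0.001], [-0.001, 0.002, -1.0]]
ft_force: [-4.4, -5.1, 2.9]
width: 9.8
gripper_force: 30.0
```

Call:
apply_moves(increments=[[1,0.3,-0.3,0,0,0],[2,0.5,-0.6,0,0,0],[2,0.5,-0.6,0,0,0]])

```text
clock: 5.2
position: [668.1, 227.5, 233.6]
tool_rot: [[-0.25, 0.968, 0.005], [0.968, 0.25, 0.001], [-0.001, 0.005, -1.0]]
ft_force: [3.4, -1.8, 1.1]
width: 10.1
gripper_force: 30.0
```

```bash
python3 - <<'E'
from m import *
print(sensors.state()['position'],sensors.state()['ft_force'])
im,d,W=cloud('top'); cv2.imwrite('pics/t2.png',im)
c,s=np.cos(np.radians(14.4)),np.sin(np.radians(14.4)); o=np.array([517,185.5])
S=(W[...,:2]-o)@np.array([[c,-s],[s,c]]); z=W[...,2]
# lid: upper edge z>240
m=(z>150)&(z<300)&(abs(S[...,1])<110)&(S[...,0]>50)&(S[...,0]<170)
for a in range(140,300,15):
    k=m&(z>a)&(z<a+15); print(a,k.sum(),np.percentile(S[k][:,0],[5,25,50,95]).round() if k.sum() else '')
packs(im,W)
E
```

```text
[668.10390314 227.4618562  233.64446848] [ 3.42355087 -1.84373674  1.05210359]
140 85 [109. 110. 110. 111.]
155 275 [109. 110. 110. 111.]
170 212 [105. 109. 110. 111.]
185 375 [107. 108. 108. 110.]
200 321 [107. 109. 109. 110.]
215 331 [108. 109. 109. 110.]
230 274 [108. 109. 109. 110.]
245 308 [108. 110. 152. 159.]
260 14 [ 98.  98. 120. 148.]
275 948 [ 98. 102. 110. 124.]
290 0 
pack px [366. 146.] n 1048 xy [ 736.9 -344.1] size [ 96.9 100.4] long-axis deg 148.1 zt 33.6 bgr [93. 95. 94.]
pack px [349. 183.] n 1360 xy [ 643.  -313.6] size [236.5  60.3] long-axis deg 90.0 zt 21.8 bgr [202. 180.  56.]
pack px [316. 214.] n 145 xy [ 571.7 -183.1] size [22.9 55.2] long-axis deg 169.0 zt 20.5 bgr [109. 102.  82.]
pack px [414. 218.] n 411 xy [ 533.  -426.1] size [36.6 69.7] long-axis deg 159.2 zt 23.2 bgr [221. 140.  69.]
pack px [356. 226.] n 522 xy [ 530.7 -281.3] size [44.3 70. ] long-axis deg 164.9 zt 24.8 bgr [164.  163.  152.5]
pack px [402. 264.] n 570 xy [ 425.2 -374.3] size [47. 68.] long-axis deg 172.7 zt 19.9 bgr [235. 237. 234.]
pack px [360. 274.] n 448 xy [ 413.1 -267.9] size [69.9 35.8] long-axis deg 9.9 zt 23.2 bgr [134. 198.  94.]
```

The lid stands vertical (inner face at a constant safe x ≈109 over its height), so it's at ≈1.56 rad. I'll release it, lift, and go to the green pack.

Call:
apply_moves(increments=[[0,0,0,0,0,0],[0,0,0,0,0,0],[0,0,0,0,0,0],[0,0,4,0,0,0],[0,0,9,0,0,0]], fingers=188)

```text
clock: 5.88
position: [663.8, 227.2, 320.4]
tool_rot: [[-0.25, 0.968, -0.006], [0.968, 0.25, -0.001], [0.0, -0.006, -1.0]]
ft_force: [0.5, -0.2, 0.4]
width: 22.7
gripper_force: 0.0
```

Call:
apply_moves(increments=[[-2.4,-4.8,0,0,0,-9.4],[-4.8,-9.6,0,0,0,-18.8],[-7.2,-14.4,0,0,0,-28.2],[-9.6,-19.2,-2,0,0,-37.6],[-12,-24,-4,0,0,-47]], fingers=67)

```text
clock: 6.5
position: [543.8, -13.6, 280.9]
tool_rot: [[0.542, 0.841, -0.001], [0.841, -0.542, 0.0], [-0.0, -0.001, -1.0]]
ft_force: [0.2, -0.7, -0.1]
width: 64.5
gripper_force: 0.0
```

Call:
apply_moves(increments=[[-2.7,-5.1,-2,0,0,-9.6],[-5.4,-10.2,-4,0,0,-19],[-8.1,-15.3,-8,0,0,-28.7],[-10.8,-20.4,-11,0,0,-38.3],[-13.4,-25.6,-14,0,0,-47.9]])

```text
clock: 7.12
position: [415.1, -258.7, 146.5]
tool_rot: [[0.987, 0.161, -0.001], [0.161, -0.987, 0.001], [-0.001, -0.001, -1.0]]
ft_force: [1.3, -0.3, -0.4]
width: 65.1
gripper_force: 0.0
```

```bash
python3 - <<'E'
from m import *
s=sensors.state(); print(s['position'],s['tool_rot'].round(3).tolist(),s['width'],np.degrees(s['joint_positions']).round())
im,d,W=cloud('scene'); packs(im,W)
im,d,W=cloud('wrist'); cv2.imwrite('pics/w3.png',im)
c,s_=np.cos(np.radians(14.4)),np.sin(np.radians(14.4)); o=np.array([517,185.5])
im,d,W=cloud('top'); cv2.imwrite('pics/t3.png',im); packs(im,W)
S=(W[...,:2]-o)@np.array([[c,-s_],[s_,c]]); z=W[...,2]
fl=(z>20)&(z<45)&(abs(S[...,0])<95)&(abs(S[...,1])<115); p=W[fl]; print('floor',fl.sum(),np.median(p[:,2]),cv2.minAreaRect(p[:,:2].astype(np.float32)))
rm=(z>88)&(z<102)&(abs(S[...,0])<105)&(abs(S[...,1])<128)
q=S[rm]; print('rim',np.percentile(q[:,1],[1,99]),np.percentile(q[:,0],[1,99]))
k=fl&(abs(S[...,0]+0)<40); print('inner y',np.percentile(S[k][:,1],[0.5,99.5]))
E
```

```text
[ 415.13372439 -258.67606594  146.54033982] [[0.987, 0.161, -0.001], [0.161, -0.987, 0.001], [-0.001, -0.001, -1.0]] 65.13460884530711 [-33.  19. 114.   0.  47.  47.]
pack px [366. 215.] n 1379 xy [ 706.5 -314. ] size [152.  180.7] long-axis deg 174.2 zt 31.8 bgr [126. 114.  11.]
pack px [332. 255.] n 175 xy [ 526.6 -289. ] size [29.4 65.9] long-axis deg 164.8 zt 26.8 bgr [44. 38. 34.]
pack px [282. 270.] n 307 xy [ 422.8 -185.1] size [142.3  52.1] long-axis deg 1.8 zt 14.1 bgr [156. 131.  11.]
pack px [381. 269.] n 328 xy [ 532.5 -428.4] size [36.2 71.4] long-axis deg 158.1 zt 25.3 bgr [233. 107.  32.]
pack px [311. 281.] n 355 xy [ 415.8 -269.4] size [71.7 36.7] long-axis deg 8.9 zt 24.5 bgr [ 55. 100.  22.]
pack px [349. 294.] n 448 xy [ 426.  -376.1] size [45.6 73.1] long-axis deg 172.5 zt 21.6 bgr [166. 170. 167.]
pack px [366. 146.] n 1063 xy [ 737.1 -344.2] size [ 96.9 100.4] long-axis deg 148.1 zt 33.7 bgr [86. 88. 88.]
pack px [349. 183.] n 1361 xy [ 643.2 -300.7] size [210.6  60.4] long-axis deg 90.0 zt 21.7 bgr [192. 170.  52.]
pack px [316. 214.] n 150 xy [ 571.2 -184.6] size [22.8 54.7] long-axis deg 171.9 zt 20.5 bgr [99.5 92.5 76. ]
pack px [357. 226.] n 524 xy [ 530.8 -281.2] size [44.3 70.8] long-axis deg 164.9 zt 24.8 bgr [153.5 152.  142.5]
floor 5614 30.967611533967784 ((513.56396484375, 184.21751403808594), (173.72540283203125, 229.17015075683594), 14.24268913269043)
rim [-116.20458063  117.71211593] [-89.11478048  99.39373164]
inner y [-95.17957286 107.20178963]
```

View pics/t3.png

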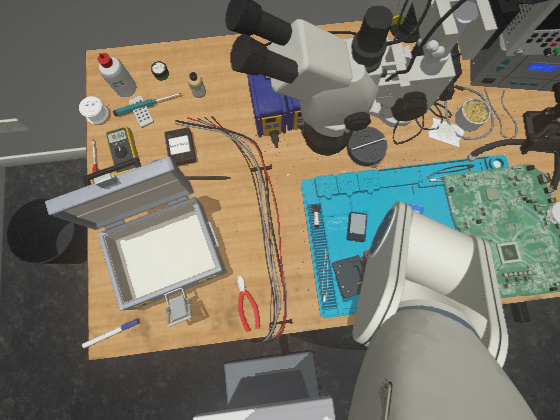

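Top view: the safe is open and empty with its liner at px (160,255), the frame fit holds, and the packs haven't moved. Let the arm settle.

Call:
apply_moves(increments=[[0,0,0,0,0,0],[0,0,0,0,0,0]])

```text
clock: 7.52
position: [417.8, -257.3, 148.4]
tool_rot: [[0.986, 0.169, 0.001], [0.169, -0.986, -0.0], [0.001, 0.001, -1.0]]
ft_force: [0.2, 0.4, 0.5]
width: 64.7
gripper_force: 0.0
```

Call:
apply_moves(increments=[[-0.3,-1.1,-5,0,0,0],[-0.3,-1.1,-9.5,0,0,0],[-0.3,-1.1,-12.5,0,0,0],[-0.3,-1.1,-14,0,0,0],[-0.3,-1.1,-14,0,0,0]])

```text
clock: 8.15
position: [414.2, -268.5, 7.5]
tool_rot: [[0.986, 0.168, -0.001], [0.168, -0.986, 0.001], [-0.001, -0.001, -1.0]]
ft_force: [0.1, -0.4, 0.1]
width: 64.7
gripper_force: 0.0
```

Call:
apply_moves(increments=[[0,0,0,0,0,0],[0,0,0,0,0,0],[0,0,0,0,0,0],[0,0,0,0,0,0]], fingers=255, newtons=30)

```text
clock: 8.65
position: [414.3, -269.5, 8.5]
tool_rot: [[0.986, 0.166, 0.001], [0.166, -0.986, -0.001], [0.001, 0.001, -1.0]]
ft_force: [-0.1, 0.9, 7.8]
width: 37.9
gripper_force: 30.0
```

Call:
apply_moves(increments=[[0,0,5,0,0,0],[0,0,11,0,0,0],[0,0,16.2,0,0,0],[0.6,2.5,16.2,0,0,0.5],[1.5,6,16.2,0,0,1]])

```text
clock: 9.28
position: [429.2, -209.3, 170.8]
tool_rot: [[0.983, 0.182, 0.002], [0.182, -0.983, -0.001], [0.002, 0.002, -1.0]]
ft_force: [-0.1, 0.5, -1.2]
width: 38.1
gripper_force: 30.0
```

Call:
apply_moves(increments=[[1.4,5.6,0,0,0,0.7],[2.8,11.2,0,0,0,1.4],[4.2,16.8,0,0,0,2],[5.6,22.4,0,0,0,2.4],[5.6,22.4,0,0,0,2.4]])

```text
clock: 9.9
position: [485.4, 18.0, 169.8]
tool_rot: [[0.973, 0.23, 0.001], [0.23, -0.973, 0.0], [0.001, -0.0, -1.0]]
ft_force: [0.5, -0.8, -1.2]
width: 38.0
gripper_force: 30.0
```

Call:
apply_moves(increments=[[1.4,5.6,0,0,0,0.7],[2.8,11.2,0,0,0,1],[4.2,16.8,0,0,0,1.3],[5.7,22.4,0,0,0,1.3],[5.7,22.4,0,0,0,1.3]])

```text
clock: 10.52
position: [542.9, 241.0, 169.6]
tool_rot: [[0.968, 0.249, 0.001], [0.249, -0.968, 0.001], [0.001, -0.0, -1.0]]
ft_force: [-0.1, -0.5, -1.1]
width: 37.6
gripper_force: 30.1
```

Call:
apply_moves(increments=[[0,0,-5,0,0,0],[0,0,-10,0,0,0],[0,0,-12.5,0,0,0],[0,0,-13.2,0,0,0],[0,0,-13.2,0,0,0]])

```text
clock: 11.15
position: [542.1, 237.7, 38.0]
tool_rot: [[0.969, 0.246, -0.0], [0.246, -0.969, -0.0], [-0.0, 0.0, -1.0]]
ft_force: [0.2, 0.3, -0.6]
width: 37.7
gripper_force: 30.0
```

Call:
apply_moves(increments=[[0,0,0,0,0,0],[0,0,0,0,0,0],[0,0,3,0,0,0],[0,0,8,0,0,0],[0,0,13.5,0,0,0]], fingers=104)

```text
clock: 11.78
position: [541.6, 238.7, 174.4]
tool_rot: [[0.969, 0.247, -0.0], [0.247, -0.969, -0.0], [-0.0, 0.0, -1.0]]
ft_force: [1.1, -0.0, -0.3]
width: 51.9
gripper_force: 0.0
```

Call:
apply_moves(increments=[[0,-5.6,0,0,0,-4],[-0.5,-11.2,0,0,0,-8],[-1,-16.8,0,0,0,-12],[-1.5,-22.4,0,0,0,-16],[-1.5,-22.4,0,0,0,-16]])

```text
clock: 12.4
position: [526.7, 11.8, 173.6]
tool_rot: [[0.999, -0.035, 0.001], [-0.035, -0.999, -0.0], [0.001, 0.0, -1.0]]
ft_force: [-0.1, 0.1, -0.3]
width: 51.7
gripper_force: 0.0
```

```bash
cat >> m.py <<'E'
def inside(im,W):
    c,s_=np.cos(np.radians(14.4)),np.sin(np.radians(14.4)); o=np.array([517,185.5])
    S=(W[...,:2]-o)@np.array([[c,-s_],[s_,c]]); z=W[...,2]
    m=((z>40)&(z<70)&(abs(S[...,0])<76)&(abs(S[...,1])<100)).astype(np.uint8)
    n,l,st,cc=cv2.connectedComponentsWithStats(m)
    for i in range(1,n):
        if st[i,4]<60: continue
        k=l==i; r=cv2.minAreaRect(S[k].astype(np.float32)); print('in safe',np.round(r[0],1),np.round(r[1],1),round(r[2],1),'zt',np.percentile(z[k],80).round(1),np.median(im[k],0))
E
python3 - <<'E'
from m import *
s=sensors.state(); print(s['position'],s['tool_rot'].round(3).tolist(),s['width'])
im,d,W=cloud('top'); cv2.imwrite('pics/t4.png',im); packs(im,W); inside(im,W)
E
```

```text
[526.67828259  11.77446576 173.58557881] [[0.999, -0.035, 0.001], [-0.035, -0.999, -0.0], [0.001, 0.0, -1.0]] 51.727021951564744
pack px [366. 146.] n 1053 xy [ 736.9 -344.1] size [ 96.8 100.2] long-axis deg 148.1 zt 33.7 bgr [88. 90. 89.]
pack px [350. 183.] n 1379 xy [ 642.9 -277.7] size [ 60.1 163.7] long-axis deg 90.0 zt 21.8 bgr [195. 173.  52.]
pack px [316. 214.] n 146 xy [ 570.8 -184.1] size [22.6 55.2] long-axis deg 171.5 zt 20.5 bgr [98.  93.  75.5]
pack px [414. 218.] n 413 xy [ 532.9 -426.5] size [35.9 69.5] long-axis deg 160.0 zt 23.1 bgr [214. 134.  65.]
pack px [356. 226.] n 527 xy [ 530.6 -280.9] size [43.8 70.6] long-axis deg 165.4 zt 24.9 bgr [158. 156. 145.]
pack px [402. 264.] n 566 xy [ 425.2 -374.2] size [46.5 67.8] long-axis deg 172.9 zt 19.9 bgr [228. 230. 228.]
```

Call:
apply_moves(increments=[[0.1,-6,0,0,0,-3],[0.2,-12,0,0,0,-6],[0.3,-18,-2,0,0,-9],[0.4,-24,-4,0,0,-13],[0.4,-29.3,-6,0,0,-13]], fingers=52)

```text
clock: 13.08
position: [532.3, -279.0, 112.8]
tool_rot: [[0.968, -0.253, 0.002], [-0.253, -0.968, -0.001], [0.002, 0.0, -1.0]]
ft_force: [0.8, -0.2, -0.1]
width: 69.6
gripper_force: 0.0
```

Call:
apply_moves(increments=[[0,0,0,0,0,0],[0,0,0,0,0,0]])

```text
clock: 13.32
position: [531.4, -276.8, 112.8]
tool_rot: [[0.967, -0.253, -0.0], [-0.253, -0.967, 0.001], [-0.0, -0.0, -1.0]]
ft_force: [0.3, -0.1, 0.2]
width: 69.9
gripper_force: 0.0
```

```bash
python3 - <<'E'
from m import *
s=sensors.state(); print(s['position'],s['tool_rot'].round(3).tolist(),s['width'])
im,d,W=cloud('top'); inside(im,W)
c,s_=np.cos(np.radians(14.4)),np.sin(np.radians(14.4)); o=np.array([517,185.5])
S=(W[...,:2]-o)@np.array([[c,-s_],[s_,c]]); k=(abs(S[...,0]-38)<8)&(abs(S[...,1]-45)<8); print(np.percentile(W[k][:,2],[5,50,95]),np.median(im[k],0))
im,d,W=cloud('wrist'); packs(im,W)
E
```

```text
[ 531.39952599 -276.84642841  112.83732858] [[0.967, -0.253, -0.0], [-0.253, -0.967, 0.001], [-0.0, -0.0, -1.0]] 69.91280199328992
in safe [36.9 44.3] [37.3 70.5] 89.1 zt 50.0 [124. 189. 108.]
[46.81272861 49.63355685 52.67937903] [209.5 225.5 223. ]
pack px [299.   7.] n 1322 xy [ 693.9 -335.3] size [62.6 13.1] long-axis deg 76.6 zt 31.6 bgr [30. 30. 31.]
pack px [401.  22.] n 438 xy [ 672.1 -423.4] size [113.1   3.3] long-axis deg 90.0 zt 13.6 bgr [165.  149.5  36. ]
pack px [254.  84.] n 13380 xy [ 642.7 -280.2] size [ 61.  164.7] long-axis deg 90.1 zt 20.1 bgr [231. 200.  65.]
pack px [445. 174.] n 2907 xy [ 533.5 -428.9] size [36.9 69.8] long-axis deg 159.7 zt 21.8 bgr [237. 121.  58.]
pack px [167. 195.] n 1152 xy [ 571.2 -187.3] size [24.2 57.1] long-axis deg 174.6 zt 19.3 bgr [47.  46.5 47. ]
pack px [ 84. 218.] n 448 xy [578.  -92.6] size [112.2   5.1] long-axis deg 0.0 zt 13.7 bgr [ 26.   23.  109.5]
pack px [288. 216.] n 4390 xy [ 531.7 -284.1] size [43.7 69.9] long-axis deg 164.4 zt 23.3 bgr [102. 101.  97.]
pack px [407. 279.] n 1824 xy [ 436.5 -378. ] size [45.7 51.6] long-axis deg 173.9 zt 18.4 bgr [187. 183. 184.]
pack px [228. 371.] n 129 xy [ 376.8 -177.5] size [10.9 31.3] long-axis deg 165.9 zt 15.1 bgr [194. 203. 200.]
```

Call:
apply_moves(increments=[[0,-0.6,-4,0,0,0],[0,-0.6,-8,0,0,0],[0,-0.6,-10.5,0,0,0],[0,-0.6,-10.5,0,0,0]])

```text
clock: 13.92
position: [530.3, -282.1, 6.7]
tool_rot: [[0.968, -0.252, -0.003], [-0.252, -0.968, 0.002], [-0.003, -0.001, -1.0]]
ft_force: [-0.2, 0.1, 0.8]
width: 69.8
gripper_force: 0.0
```

Call:
apply_moves(increments=[[0,0,0,0,0,0],[0,0,0,0,0,0],[0,0,0,0,0,0],[0,0,0,0,0,0]], fingers=255)

```text
clock: 14.42
position: [531.7, -284.4, 9.0]
tool_rot: [[0.967, -0.254, 0.002], [-0.254, -0.967, -0.001], [0.002, 0.0, -1.0]]
ft_force: [0.4, 2.6, 7.3]
width: 43.8
gripper_force: 30.0
```

Call:
apply_moves(increments=[[0,0,5,0,0,0],[0,0,11,0,0,0],[0,0,16.5,0,0,0],[0.2,2.5,16.5,0,0,4],[0.5,6,16.5,0,0,8]])

```text
clock: 15.05
position: [536.2, -224.5, 174.1]
tool_rot: [[0.993, -0.117, 0.002], [-0.117, -0.993, -0.001], [0.002, 0.001, -1.0]]
ft_force: [0.9, 0.7, -0.6]
width: 43.9
gripper_force: 30.0
```

Call:
apply_moves(increments=[[0.4,5,0,0,0,3],[0.8,10,0,0,0,6],[1.2,15,0,0,0,9],[1.5,19,0,0,0,11],[1.5,19,0,0,0,11]])

```text
clock: 15.68
position: [550.8, -32.0, 172.9]
tool_rot: [[0.997, 0.078, 0.0], [0.078, -0.997, 0.0], [0.0, -0.0, -1.0]]
ft_force: [0.5, 0.1, -1.5]
width: 43.7
gripper_force: 30.0
```

Call:
apply_moves(increments=[[0.4,5,0,0,0,3],[0.8,10,0,0,0,6],[1.2,15,0,0,0,8.5],[1.4,18.5,0,0,0,10.3],[1.4,18.5,0,0,0,10.3]])

```text
clock: 16.3
position: [565.2, 151.7, 172.7]
tool_rot: [[0.967, 0.254, 0.0], [0.254, -0.967, -0.0], [0.0, 0.0, -1.0]]
ft_force: [-0.7, -0.1, -0.7]
width: 43.9
gripper_force: 30.0
```

Call:
apply_moves(increments=[[0,0,-5,0,0,0],[0,0,-10,0,0,0],[0,0,-12.8,0,0,0],[0,0,-13.5,0,0,0],[0,0,-13.5,0,0,0]])

```text
clock: 16.92
position: [565.3, 149.7, 38.1]
tool_rot: [[0.968, 0.25, 0.0], [0.25, -0.968, -0.0], [0.0, 0.0, -1.0]]
ft_force: [-0.4, 0.8, -0.5]
width: 44.0
gripper_force: 30.0
```

Call:
apply_moves(increments=[[0,0,0,0,0,0],[0,0,0,0,0,0],[0,0,3,0,0,0],[0,0,8,0,0,0],[0,0,13.5,0,0,0]], fingers=87)

```text
clock: 17.55
position: [564.6, 150.8, 174.4]
tool_rot: [[0.968, 0.252, -0.0], [0.252, -0.968, -0.0], [-0.0, 0.0, -1.0]]
ft_force: [1.0, 0.5, 0.7]
width: 58.0
gripper_force: 0.0
```

Call:
apply_moves(increments=[[-1.4,-5.3,0,0,0,-2],[-2.8,-10.5,0,0,0,-4],[-4.2,-15.8,0,0,0,-7],[-5.6,-21,0,0,0,-9],[-7,-26.3,0,0,0,-11]], fingers=46)

```text
clock: 18.18
position: [494.7, -113.7, 173.7]
tool_rot: [[0.998, 0.062, 0.002], [0.062, -0.998, -0.001], [0.002, 0.001, -1.0]]
ft_force: [0.5, -0.5, -1.1]
width: 72.3
gripper_force: 0.0
```

Call:
apply_moves(increments=[[-1.4,-5.3,0,0,0,-2],[-2.8,-10.5,-2,0,0,-4],[-4.2,-15.5,-4,0,0,-7],[-5.6,-20.5,-6,0,0,-9],[-7,-26,-7,0,0,-11]])

```text
clock: 18.8
position: [424.3, -373.5, 102.5]
tool_rot: [[0.992, -0.13, 0.0], [-0.13, -0.992, 0.0], [0.0, -0.0, -1.0]]
ft_force: [1.5, -0.6, -0.6]
width: 71.9
gripper_force: 0.0
```

Call:
apply_moves(increments=[[0,0,0,0,0,0],[0,0,0,0,0,0]])

```text
clock: 19.05
position: [424.9, -371.8, 103.1]
tool_rot: [[0.992, -0.13, 0.0], [-0.13, -0.992, 0.0], [0.0, -0.0, -1.0]]
ft_force: [0.7, 0.5, -0.6]
width: 71.7
gripper_force: 0.0
```

```bash
python3 - <<'E'
from m import *
s=sensors.state(); print(s['position'],s['tool_rot'].round(3).tolist(),s['width'])
im,d,W=cloud('top'); inside(im,W)
im,d,W=cloud('wrist'); packs(im,W)
E
```

```text
[ 424.89889837 -371.83058895  103.09266633] [[0.992, -0.13, 0.0], [-0.13, -0.992, 0.0], [0.0, -0.0, -1.0]] 71.69621881837598
in safe [ 37.1 -46.8] [44.1 70.6] 89.9 zt 51.9 [179.5 185.  182. ]
in safe [37.2 44. ] [37.2 70.9] 89.6 zt 49.8 [133. 199. 116.]
pack px [95. 13.] n 2306 xy [ 623.1 -245.6] size [109.6  35.4] long-axis deg 69.4 zt 19.9 bgr [207. 174.  54.]
pack px [336.  78.] n 4194 xy [ 533.2 -429.3] size [36.7 70.1] long-axis deg 159.2 zt 21.8 bgr [240. 132.  69.]
pack px [56. 88.] n 941 xy [ 570.8 -187.9] size [24.7 57.2] long-axis deg 174.4 zt 19.0 bgr [42. 42. 42.]
pack px [287. 218.] n 4711 xy [ 425.8 -377.3] size [46.1 71.3] long-axis deg 172.7 zt 18.3 bgr [190. 190. 190.]
pack px [ 91. 248.] n 782 xy [ 427.3 -189.1] size [ 13.9 118.6] long-axis deg 166.7 zt 14.0 bgr [79. 84. 87.]
```

Call:
apply_moves(increments=[[0.1,-0.5,-4,0,0,0],[0.1,-0.5,-7.5,0,0,0],[0.1,-0.5,-9.6,0,0,0],[0.1,-0.5,-9.6,0,0,0]])

```text
clock: 19.65
position: [425.7, -375.2, 5.8]
tool_rot: [[0.992, -0.127, -0.002], [-0.127, -0.992, 0.002], [-0.002, -0.002, -1.0]]
ft_force: [-0.5, -0.5, 0.3]
width: 71.9
gripper_force: 0.0
```

Call:
apply_moves(increments=[[0,0,0,0,0,0],[0,0,0,0,0,0],[0,0,0,0,0,0],[0,0,0,0,0,0]], fingers=255)

```text
clock: 20.15
position: [426.4, -377.5, 7.7]
tool_rot: [[0.992, -0.129, 0.001], [-0.129, -0.992, -0.001], [0.001, 0.001, -1.0]]
ft_force: [0.7, 2.5, 7.8]
width: 45.7
gripper_force: 30.0
```

Call:
apply_moves(increments=[[0,0,5,0,0,0],[0,0,11,0,0,0],[0,0,16.7,0,0,0],[0.3,2.5,16.7,0,0,3],[0.8,6,16.7,0,0,5]])

```text
clock: 20.78
position: [433.5, -316.4, 173.7]
tool_rot: [[0.999, -0.042, 0.001], [-0.042, -0.999, -0.0], [0.001, 0.0, -1.0]]
ft_force: [0.3, 0.7, -1.2]
width: 45.7
gripper_force: 30.0
```

Call:
apply_moves(increments=[[0.7,5.5,0,0,0,2],[1.4,11,0,0,0,4],[2.1,17,0,0,0,6],[2.9,22.5,0,0,0,8],[2.9,22.5,0,0,0,8]])

```text
clock: 21.4
position: [461.7, -88.4, 172.5]
tool_rot: [[0.995, 0.104, -0.003], [0.104, -0.995, 0.001], [-0.002, -0.001, -1.0]]
ft_force: [0.2, 0.4, -0.5]
width: 45.9
gripper_force: 30.0
```

Call:
apply_moves(increments=[[0.7,5.5,0,0,0,2],[1.4,11,0,0,0,5],[2.1,17,0,0,0,7],[2.9,22.5,0,0,0,8.9],[2.9,22.5,0,0,0,8.9]])

```text
clock: 22.02
position: [491.8, 135.1, 172.9]
tool_rot: [[0.967, 0.254, -0.001], [0.254, -0.967, 0.0], [-0.001, -0.0, -1.0]]
ft_force: [-0.0, -0.4, -0.8]
width: 46.1
gripper_force: 30.0
```

Call:
apply_moves(increments=[[0,-0.1,-5,0,0,0],[0,-0.1,-10,0,0,0],[0,-0.1,-12.9,0,0,0],[0,-0.1,-13.6,0,0,0],[0,-0.1,-13.6,0,0,0]])

```text
clock: 22.65
position: [491.8, 130.9, 37.7]
tool_rot: [[0.969, 0.249, -0.001], [0.249, -0.969, -0.0], [-0.001, 0.0, -1.0]]
ft_force: [-0.4, 1.1, -0.7]
width: 45.6
gripper_force: 30.0
```

Call:
apply_moves(increments=[[0,0,0,0,0,0],[0,0,0,0,0,0],[0,0,3,0,0,0],[0,0,8,0,0,0],[0,0,13.5,0,0,0]], fingers=81)

```text
clock: 23.28
position: [491.6, 131.8, 174.6]
tool_rot: [[0.968, 0.25, -0.0], [0.25, -0.968, -0.0], [-0.0, 0.0, -1.0]]
ft_force: [0.8, 0.5, 0.3]
width: 59.9
gripper_force: 0.0
```

Call:
apply_moves(increments=[[0.4,-5.6,0,0,0,-3],[0.8,-11.2,0,0,0,-6],[1.2,-16.8,0,0,0,-10],[1.7,-22.4,0,0,0,-14],[2.1,-28,0,0,0,-17.6]], fingers=60)

```text
clock: 23.9
position: [513.2, -150.1, 173.8]
tool_rot: [[0.998, -0.056, 0.002], [-0.056, -0.998, -0.001], [0.002, 0.0, -1.0]]
ft_force: [0.3, 0.3, 0.0]
width: 67.3
gripper_force: 0.0
```

Call:
apply_moves(increments=[[0.4,-5.6,0,0,0,-3],[0.8,-11.2,-2,0,0,-6],[1.2,-16.8,-4,0,0,-10],[1.7,-22.4,-6,0,0,-14],[2.1,-27.6,-7,0,0,-17.6]])

```text
clock: 24.52
position: [533.6, -426.0, 102.4]
tool_rot: [[0.934, -0.356, -0.0], [-0.356, -0.934, 0.0], [-0.0, -0.0, -1.0]]
ft_force: [0.8, -0.2, -0.6]
width: 67.1
gripper_force: 0.0
```

Call:
apply_moves(increments=[[0,0,0,0,0,0],[0,0,0,0,0,0]])

```text
clock: 24.78
position: [533.7, -423.6, 103.1]
tool_rot: [[0.935, -0.354, -0.0], [-0.354, -0.935, 0.0], [-0.0, -0.0, -1.0]]
ft_force: [-0.5, -0.0, 0.6]
width: 67.2
gripper_force: 0.0
```

```bash
python3 - <<'E'
from m import *
s=sensors.state(); print(s['position'],s['tool_rot'].round(3).tolist(),s['width'])
im,d,W=cloud('top'); inside(im,W)
im,d,W=cloud('wrist'); packs(im,W)
E
```

```text
[ 533.66234652 -423.64090398  103.10067837] [[0.935, -0.354, -0.0], [-0.354, -0.935, 0.0], [-0.0, -0.0, -1.0]] 67.1518001460183
in safe [ 36.9 -46.6] [70.9 44.1] 0.4 zt 51.8 [158. 162. 159.]
in safe [37.2 44. ] [37.3 69.8] 89.8 zt 50.0 [114. 176.  95.]
in safe [-36.6 -46.4] [66.8 45.9] 0.4 zt 47.0 [213. 215. 215.]
pack px [100.  41.] n 9555 xy [ 743.3 -317.9] size [153.3  78.6] long-axis deg 57.1 zt 32.4 bgr [71. 72. 71.]
pack px [219.  62.] n 568 xy [ 672.1 -423.5] size [  3.1 112.8] long-axis deg 90.1 zt 13.5 bgr [188. 162.  44.]
pack px [102. 156.] n 9323 xy [ 642.7 -280.4] size [ 60.5 165.5] long-axis deg 90.2 zt 19.9 bgr [226. 192.  62.]
pack px [288. 218.] n 3800 xy [ 533.6 -429.8] size [36.2 69.7] long-axis deg 159.1 zt 21.7 bgr [159.  74.  37.]
pack px [ 53. 260.] n 700 xy [ 571.5 -187.9] size [24.8 56.9] long-axis deg 174.4 zt 19.0 bgr [48.  49.  48.5]
pack px [ 12. 284.] n 188 xy [572.1 -93. ] size [ 5.7 64.5] long-axis deg 179.6 zt 13.2 bgr [ 25.5  24.  107.5]
```

Call:
apply_moves(increments=[[0,-0.5,-4,0,0,0],[0,-0.5,-7.5,0,0,0],[0,-0.5,-9.6,0,0,0],[0,-0.5,-9.6,0,0,0]])

```text
clock: 25.38
position: [533.7, -428.0, 5.9]
tool_rot: [[0.936, -0.353, -0.001], [-0.353, -0.936, 0.001], [-0.002, -0.001, -1.0]]
ft_force: [-1.5, -0.2, -0.4]
width: 67.1
gripper_force: 0.0
```

Call:
apply_moves(increments=[[0,0,0,0,0,0],[0,0,0,0,0,0],[0,0,0,0,0,0],[0,0,0,0,0,0]], fingers=255)

```text
clock: 25.88
position: [534.3, -429.5, 7.6]
tool_rot: [[0.935, -0.354, 0.001], [-0.354, -0.935, -0.001], [0.001, 0.0, -1.0]]
ft_force: [-1.1, 0.4, 5.3]
width: 37.7
gripper_force: 30.0
```

Call:
apply_moves(increments=[[0,0,5,0,0,0],[0,0,11,0,0,0],[0,0,16.7,0,0,0],[-0.3,2.5,16.7,0,0,3],[-0.9,7,16.7,0,0,5.2]])

```text
clock: 26.5
position: [525.1, -359.8, 174.8]
tool_rot: [[0.963, -0.268, 0.002], [-0.268, -0.963, -0.002], [0.003, 0.001, -1.0]]
ft_force: [0.1, 0.8, -0.8]
width: 38.2
gripper_force: 30.0
```

Call:
apply_moves(increments=[[-0.6,5.8,0,0,0,3],[-1.2,11.6,0,0,0,6],[-1.8,17.4,0,0,0,9],[-2.4,23.2,0,0,0,12],[-2.8,29,0,0,0,15]])

```text
clock: 27.12
position: [496.3, -67.5, 173.8]
tool_rot: [[1.0, -0.008, 0.0], [-0.008, -1.0, -0.0], [0.0, 0.0, -1.0]]
ft_force: [0.6, -0.3, -0.8]
width: 37.8
gripper_force: 30.0
```

Call:
apply_moves(increments=[[-0.6,5.8,0,0,0,3],[-1.2,11.6,0,0,0,6],[-1.8,17.4,0,0,0,9],[-2.4,23.2,0,0,0,12],[-2.8,29,0,0,0,15]])

```text
clock: 27.75
position: [468.4, 222.6, 173.9]
tool_rot: [[0.968, 0.252, 0.0], [0.252, -0.968, -0.0], [0.0, 0.0, -1.0]]
ft_force: [0.8, 0.3, -0.5]
width: 37.6
gripper_force: 30.0
```

Call:
apply_moves(increments=[[0,0,0,0,0,0],[0,0,0,0,0,0]])

```text
clock: 28.0
position: [468.5, 220.6, 173.5]
tool_rot: [[0.968, 0.251, -0.001], [0.251, -0.968, -0.001], [-0.001, 0.0, -1.0]]
ft_force: [-0.2, 0.2, -0.4]
width: 38.0
gripper_force: 30.0
```

Call:
apply_moves(increments=[[0,0,-5,0,0,0],[0,0,-10,0,0,0],[0,0,-12.9,0,0,0],[0,0,-13.6,0,0,0],[0,0,-13.6,0,0,0]])

```text
clock: 28.62
position: [469.3, 220.0, 38.0]
tool_rot: [[0.969, 0.248, -0.0], [0.248, -0.969, -0.0], [-0.0, 0.0, -1.0]]
ft_force: [-0.3, -0.1, -1.0]
width: 37.8
gripper_force: 30.0
```

Call:
apply_moves(increments=[[0,0,0,0,0,0],[0,0,0,0,0,0],[0,0,3,0,0,0],[0,0,8,0,0,0],[0,0,13.5,0,0,0]], fingers=104)

```text
clock: 29.25
position: [468.6, 220.8, 174.5]
tool_rot: [[0.968, 0.25, -0.0], [0.25, -0.968, -0.0], [-0.0, -0.0, -1.0]]
ft_force: [0.9, 0.1, -0.0]
width: 52.1
gripper_force: 0.0
```

Call:
apply_moves(increments=[[-2,-4,4,0,0,0],[-4,-8,8,0,0,0],[-5,-14,12,0,0,0],[-5,-20,16,0,0,0],[-5,-20,16,0,0,0]])

```text
clock: 29.88
position: [419.4, 18.8, 335.9]
tool_rot: [[0.969, 0.248, 0.006], [0.248, -0.969, -0.0], [0.005, 0.002, -1.0]]
ft_force: [0.1, 0.3, -0.5]
width: 52.4
gripper_force: 0.0
```

Call:
apply_moves(increments=[[0,0,0,0,0,0],[0,0,0,0,0,0]])

```text
clock: 30.12
position: [418.5, 21.3, 332.3]
tool_rot: [[0.968, 0.25, -0.0], [0.25, -0.968, 0.0], [-0.0, -0.0, -1.0]]
ft_force: [-0.7, -0.7, -0.2]
width: 51.8
gripper_force: 0.0
```

```bash
python3 - <<'E'
from m import *
s=sensors.state(); print(s['position'],s['tool_rot'].round(3).tolist(),s['width'])
im,d,W=cloud('top'); inside(im,W); packs(im,W); cv2.imwrite('pics/t5.png',im)
c,s_=np.cos(np.radians(14.4)),np.sin(np.radians(14.4)); o=np.array([517,185.5])
S=(W[...,:2]-o)@np.array([[c,-s_],[s_,c]]); z=W[...,2]; 
for a in range(140,290,15):
    k=(z>a)&(z<a+15)&(abs(S[...,1])<110)&(S[...,0]>50)&(S[...,0]<175); print(a,k.sum(),np.percentile(S[k][:,0],[5,50,95]).round() if k.sum() else '')
k=(z>225)&(z<265)&(abs(S[...,1])<60)&(S[...,0]>120)&(S[...,0]<180); p=W[k]; print('bar',k.sum(),p.mean(0),np.percentile(S[k][:,0],[5,95]),p[:,2].max())
E
```

```text
[418.48152798  21.34197434 332.34080443] [[0.968, 0.25, -0.0], [0.25, -0.968, 0.0], [-0.0, -0.0, -1.0]] 51.84621354412053
pack px [367. 146.] n 1051 xy [ 737.  -343.8] size [97.4 99.5] long-axis deg 145.5 zt 33.7 bgr [83. 85. 84.]
pack px [350. 183.] n 1378 xy [ 643.  -305.9] size [ 61.  219.7] long-axis deg 90.2 zt 21.6 bgr [187. 165.  48.]
pack px [316. 214.] n 151 xy [ 569.9 -185.1] size [22.9 56.2] long-axis deg 174.0 zt 20.8 bgr [99. 95. 72.]
140 186 [108. 109. 110.]
155 196 [107. 108. 109.]
170 157 [107. 108. 109.]
185 333 [104. 105. 107.]
200 299 [105. 106. 107.]
215 307 [105. 106. 107.]
230 350 [104. 105. 106.]
245 481 [104. 149. 156.]
260 11 [93. 94. 97.]
275 1825 [ 93. 104. 118.]
bar 383 [661.77993422 223.2754786  251.63359363] [139.05307243 155.98510635] 255.9779776071931
```

The mat is clear of packs. The lid now stands at ≈1.53 rad with the bar near (663,224,250), which fits its arc. I'll go back above the handle.

Call:
apply_moves(increments=[[2.5,2.1,0.7,0,0,9],[5,4.2,0.7,0,0,18],[7.5,6.3,0.7,0,0,27],[10,8.4,0.7,0,0,36],[12.5,10.5,0.7,0,0,45]], fingers=182)

```text
clock: 30.8
position: [544.1, 127.8, 338.4]
tool_rot: [[0.502, 0.865, -0.002], [0.865, -0.502, -0.0], [-0.001, -0.002, -1.0]]
ft_force: [0.2, 0.3, 0.5]
width: 25.3
gripper_force: 0.0
```

Call:
apply_moves(increments=[[2.5,2.1,0,0,0,9],[5,4.2,0,0,0,18],[7.5,6.3,0,0,0,27],[10,8.4,0,0,0,36],[12.1,10,0,0,0,45]])

```text
clock: 31.42
position: [664.9, 228.3, 337.8]
tool_rot: [[-0.257, 0.966, -0.002], [0.966, 0.257, -0.001], [0.0, -0.002, -1.0]]
ft_force: [0.8, -0.3, -0.8]
width: 25.0
gripper_force: 0.0
```

Call:
apply_moves(increments=[[0,0,0,0,0,0],[0,0,0,0,0,0]])

```text
clock: 31.68
position: [663.8, 226.1, 338.6]
tool_rot: [[-0.248, 0.969, -0.002], [0.969, 0.248, -0.001], [-0.0, -0.002, -1.0]]
ft_force: [-0.4, -0.4, 0.7]
width: 25.1
gripper_force: 0.0
```

```bash
python3 - <<'E'
from m import *
s=sensors.state(); print(s['position'],s['tool_rot'].round(3).tolist(),s['width'])
im,d,W=cloud('wrist'); cv2.imwrite('pics/w6.png',im)
c,s_=np.cos(np.radians(14.4)),np.sin(np.radians(14.4)); o=np.array([517,185.5])
S=(W[...,:2]-o)@np.array([[c,-s_],[s_,c]]); z=W[...,2]
k=(z>235)&(z<265)&(im.max(2)<90)&(S[...,0]>120)&(S[...,0]<180)&(abs(S[...,1])<60)
print('bar',k.sum(),np.median(W[k],0),np.percentile(S[k],[3,97],axis=0),np.percentile(z[k],[50,97]), cv2.minAreaRect(S[k].astype(np.float32)))
k=(z>270)&(z<292)&(abs(S[...,1])<115)&(S[...,0]>70)&(S[...,0]<150); print('lid edge x',np.percentile(S[k][:,0],[2,98]))
im,d,W=cloud('top'); inside(im,W)
E
```

```text
[663.84863775 226.14032342 338.6041891 ] [[-0.248, 0.969, -0.002], [0.969, 0.248, -0.001], [-0.0, -0.002, -1.0]] 25.095297456307076
bar 2780 [657.6711214  233.68235655 251.2905955 ] [[122.1063858  -50.50800163]
 [157.31325098  54.26924436]] [251.2905955  260.89967422] ((140.02252197265625, 2.125690460205078), (36.51798629760742, 115.6861343383789), 0.18533210456371307)
lid edge x [ 93.56986007 121.68381603]
in safe [ 37.2 -46.5] [70.7 44.1] 0.0 zt 51.9 [119. 122. 119.]
in safe [37.2 44.1] [71.  37.3] 0.3 zt 50.3 [133. 198. 114.]
in safe [-36.4 -46.3] [46.2 67. ] 89.7 zt 46.8 [181. 183. 182.]
in safe [-36.7  45.5] [66.4 37.5] 0.1 zt 50.2 [225. 163. 114.]
```

View pics/w6.png

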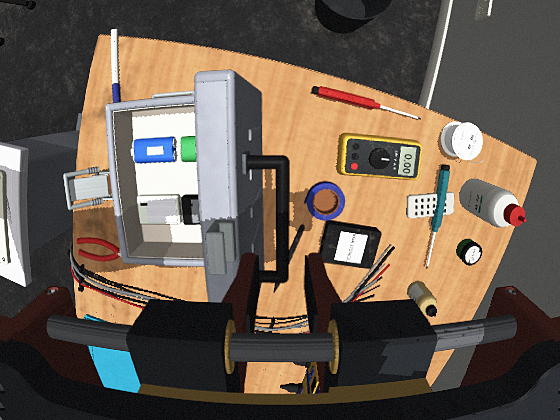

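All four packs lie inside, and the handle bar (px (282,215)) is centred between the fingers at safe x ≈152, matching the TCP. Descending and gripping.

Call:
apply_moves(increments=[[0,0,-4,0,0,0],[0,0,-8,0,0,0],[0,0,-10.6,0,0,0],[0,0,-10.6,0,0,0],[0,0,-10.6,0,0,0]])

```text
clock: 32.4
position: [666.7, 225.8, 236.7]
tool_rot: [[-0.248, 0.969, 0.006], [0.969, 0.248, 0.002], [0.0, 0.006, -1.0]]
ft_force: [3.3, 0.5, 6.6]
width: 25.1
gripper_force: 3.7
```

Call:
apply_moves(increments=[[0,0,0,0,0,0],[0,0,0,0,0,0],[0,0,0,0,0,0],[0,0,0,0,0,0]], fingers=255, newtons=30)

```text
clock: 32.9
position: [667.1, 225.9, 236.7]
tool_rot: [[-0.248, 0.969, 0.007], [0.969, 0.248, 0.002], [0.0, 0.007, -1.0]]
ft_force: [4.5, 0.1, 6.6]
width: 10.1
gripper_force: 30.0
```

```bash
python3 - <<'E'
import numpy as np
from h import sensors
p=sensors.state(); print(p['position'],p['width'])
c,s=np.cos(np.radians(14.4)),np.sin(np.radians(14.4))
f=lambda L:np.array([-162*np.cos(np.radians(21.8+L))*c,-162*np.cos(np.radians(21.8+L))*s,162*np.sin(np.radians(21.8+L))])
L0=88
for L in range(88,-1,-5): print(L,((f(L)-f(L0))/10).round(2))
print(0,((f(0)-f(L0))/10).round(2))
E
```

```text
[667.07683454 225.92690736 236.71976453] 10.055023233572376
88 [0. 0. 0.]
83 [-1.31 -0.34  0.42]
78 [-2.64 -0.68  0.72]
73 [-4.   -1.03  0.9 ]
68 [-5.37 -1.38  0.96]
63 [-6.74 -1.73  0.89]
58 [-8.09 -2.08  0.7 ]
53 [-9.43 -2.42  0.39]
48 [-10.73  -2.76  -0.04]
43 [-12.    -3.08  -0.58]
38 [-13.21  -3.39  -1.24]
33 [-14.36  -3.69  -2.  ]
28 [-15.44  -3.97  -2.87]
23 [-16.45  -4.22  -3.83]
18 [-17.37  -4.46  -4.87]
13 [-18.2   -4.67  -6.  ]
8 [-18.93  -4.86  -7.19]
3 [-19.56  -5.02  -8.45]
0 [-19.88  -5.11  -9.23]
```

Call:
apply_moves(increments=[[-1.3,-0.3,0.7,0,0,0],[-2.6,-0.7,1,0,0,0],[-4,-1,1.3,0,0,0],[-5.4,-1.4,1.4,0,0,0],[-6.7,-1.7,1.3,0,0,0]])

```text
clock: 33.52
position: [599.5, 208.7, 248.7]
tool_rot: [[-0.248, 0.969, 0.007], [0.969, 0.248, 0.002], [-0.0, 0.007, -1.0]]
ft_force: [6.2, -0.0, 3.1]
width: 10.1
gripper_force: 30.0
```

Call:
apply_moves(increments=[[-1.4,-0.4,-0.2,0,0,0],[-2.7,-0.7,-0.5,0,0,0],[-4,-1,-0.9,0,0,0],[-5.3,-1.4,-1.5,0,0,0],[-6.5,-1.7,-2.1,0,0,0]])

```text
clock: 34.15
position: [533.2, 192.0, 226.7]
tool_rot: [[-0.249, 0.969, 0.003], [0.969, 0.249, 0.002], [0.001, 0.004, -1.0]]
ft_force: [4.2, 2.9, 1.5]
width: 10.0
gripper_force: 30.0
```

Call:
apply_moves(increments=[[-1.2,-0.3,-0.8,0,0,0],[-2.2,-0.6,-1.6,0,0,0],[-3.2,-0.8,-2.6,0,0,0],[-4.2,-1.1,-3.6,0,0,0],[-5,-1.3,-4.8,0,0,0]])

```text
clock: 34.78
position: [482.2, 178.9, 177.0]
tool_rot: [[-0.25, 0.968, -0.0], [0.968, 0.25, 0.001], [0.001, 0.0, -1.0]]
ft_force: [0.9, 4.5, 2.2]
width: 9.8
gripper_force: 30.0
```

Call:
apply_moves(increments=[[-0.7,-0.2,-1.2,0,0,0],[-1.4,-0.4,-2.4,0,0,0],[-1.7,-0.4,-3.2,0,0,0],[-1.7,-0.4,-3.6,0,0,0],[-1.7,-0.4,-3.6,0,0,0]])

```text
clock: 35.4
position: [466.5, 174.8, 143.9]
tool_rot: [[-0.25, 0.968, 0.002], [0.968, 0.25, 0.0], [-0.0, 0.002, -1.0]]
ft_force: [-5.9, -0.7, 32.8]
width: 10.2
gripper_force: 30.0
```

```bash
cat > lid.py <<'E'
from m import *
def lid(im,W):
    S=(W[...,:2]-np.array([517,185.5]))@np.array([[.9686,-.2487],[.2487,.9686]]); z=W[...,2]
    k=(abs(S[...,1])<112)&(abs(S[...,0]-20)<65)&(z>115)&(z<165); A=np.c_[S[k],np.ones(k.sum())]; t=z[k]; w=np.ones(len(t),bool)
    for _ in range(8):
        x=np.linalg.lstsq(A[w],t[w],rcond=None)[0]; w=abs(A@x-t)<2.5
    print('lid tilt deg',np.degrees(np.arctan(-x[0])).round(2),'z@0',x[2].round(1),w.sum())
    return S
E
python3 - <<'E'
from lid import *
s=sensors.state(); print(s['position'],s['ft_force'])
im,d,W=cloud('top'); lid(im,W); cv2.imwrite('pics/t7.png',im)
E
```

```text
[466.467493   174.79535474 143.94572479] [-5.87762136 -0.7456442  32.82253379]
lid tilt deg -0.09 z@0 125.6 2639
```

The lid is shut (tilt ≈0°, top at 125.6 mm). I'll release the handle, then hover over the latch loop to measure it.

Call:
apply_moves(increments=[[0,0,0.3,0,0,0],[0,0,0.3,0,0,0],[0,0,0.3,0,0,0],[0,0,4,0,0,0],[0,0,9,0,0,0]], fingers=139)

```text
clock: 36.08
position: [464.4, 174.1, 230.8]
tool_rot: [[-0.25, 0.968, -0.005], [0.968, 0.25, -0.002], [-0.001, -0.005, -1.0]]
ft_force: [1.2, -0.2, -0.1]
width: 39.7
gripper_force: 0.0
```

Call:
apply_moves(increments=[[-2,-0.6,0,0,0,-10],[-4,-1.2,0,0,0,-20],[-6,-1.7,0,0,0,-30],[-8,-2.3,0,0,0,-40],[-10,-2.8,0,0,0,-50]], fingers=20)

```text
clock: 36.7
position: [364.7, 146.3, 231.0]
tool_rot: [[0.586, 0.811, -0.002], [0.811, -0.586, -0.001], [-0.002, -0.001, -1.0]]
ft_force: [-0.5, 0.3, 0.2]
width: 80.6
gripper_force: 0.0
```

Call:
apply_moves(increments=[[0,0,0,0,0,-10],[0,0,0,0,0,-20],[0,0,0,0,0,-30],[0,0,0,0,0,-39.8],[0,0,0,0,0,-39.8]])

```text
clock: 37.33
position: [365.4, 146.5, 231.2]
tool_rot: [[0.967, 0.255, -0.001], [0.255, -0.967, -0.001], [-0.002, 0.0, -1.0]]
ft_force: [-0.1, 0.1, -0.3]
width: 80.9
gripper_force: 0.0
```

```bash
python3 - <<'E'
from lid import *
s=sensors.state(); print(s['position'],s['tool_rot'].round(3).tolist(),s['width'])
im,d,W=cloud('top'); lid(im,W)
im,d,W=cloud('wrist'); S=lid(im,W); cv2.imwrite('pics/w8.png',im); np.save('w8.npy',np.dstack([S,W[...,2]]))
E
```

```text
[365.41013377 146.5310165  231.15881657] [[0.967, 0.255, -0.001], [0.255, -0.967, -0.001], [-0.002, 0.0, -1.0]] 80.88063549977447
lid tilt deg 0.0 z@0 125.6 5145
lid tilt deg -0.26 z@0 124.9 21428
```

View pics/w8.png

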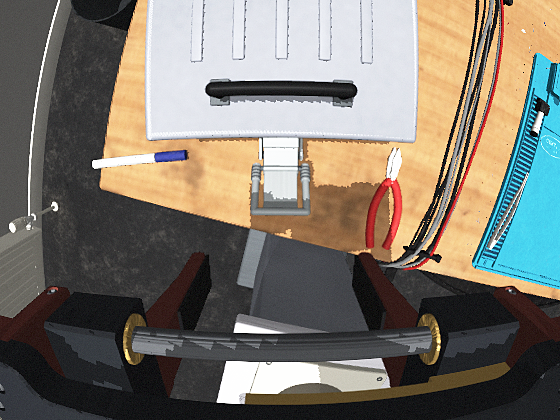

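The view shows the loop bar at px (280,211), legs at x≈255 and 305, the lever plate between them, and the keeper at (282,148). Extracting coordinates.

```bash
python3 - <<'E'
import numpy as np
Q=np.load('w8.npy')
f=lambda v,u:tuple(np.round(Q[v,u],0).astype(int)) if np.isfinite(Q[v,u,0]) else None
print('col 281'); print([(v,)+f(v,281) for v in range(134,222,3)])
print('row 211'); print([(u,)+f(211,u) for u in range(244,320,4)])
for u in (254,257,304,307): print(u,[(v,)+f(v,u) for v in range(160,216,4)])
print('row 150'); print([(u,)+f(150,u) for u in range(252,312,4)])
print('handle'); k=(Q[...,2]>150)&(Q[...,2]<170)&(abs(Q[...,0]+52)<25)&(abs(Q[...,1])<80); print(k.sum(),np.percentile(Q[k],[3,50,97],axis=0).round(1))
k=(Q[...,2]>118)&(Q[...,2]<130); print('lid edges',np.percentile(Q[k],[0.5,99.5],axis=0).round(1))
E
```

```text
col 281Traceback (most recent call last):
  File "<stdin>", line 4, in <module>
TypeError: can only concatenate tuple (not "NoneType") to tuple
```

```bash
python3 - <<'E'
import numpy as np
Q=np.load('w8.npy')
f=lambda v,u:tuple(int(x) if np.isfinite(x) else -999 for x in Q[v,u])
print('col 281'); print([(v,)+f(v,281) for v in range(134,222,3)])
print('row 211'); print([(u,)+f(211,u) for u in range(244,320,4)])
for u in (254,257,304,307): print(u,[(v,)+f(v,u) for v in range(160,216,4)])
print('row 150'); print([(u,)+f(150,u) for u in range(252,312,4)])
k=(Q[...,2]>150)&(Q[...,2]<170)&(abs(Q[...,0]+52)<25)&(abs(Q[...,1])<80); print('handle',k.sum(),np.percentile(Q[k],[3,50,97],axis=0).round(1))
k=(Q[...,2]>118)&(Q[...,2]<130); print('lid edges',np.percentile(Q[k],[0.5,99.5],axis=0).round(1))
E
```

```text
col 281
[(134, -87, 0, 124), (137, -89, 0, 122), (140, -92, 0, 121), (143, -999, -999, -999), (146, -97, 0, 122), (149, -100, 0, 112), (152, -103, 0, 112), (155, -106, 0, 113), (158, -108, 0, 113), (161, -111, -1, 112), (164, -114, -1, 112), (167, -115, -1, 119), (170, -118, -1, 118), (173, -126, -1, 85), (176, -129, -1, 88), (179, -131, -1, 88), (182, -134, -1, 89), (185, -136, -1, 92), (188, -139, -1, 91), (191, -142, -1, 95), (194, -145, -1, 95), (197, -147, -1, 97), (200, -150, -1, 97), (203, -152, -1, 101), (206, -153, -1, 106), (209, -154, -1, 111), (212, -157, -1, 113), (215, -194, -1, 0), (218, -199, -1, -1), (221, -203, -1, 0)]
row 211
[(244, -190, 45, -1), (248, -189, 40, 0), (252, -156, 24, 111), (256, -156, 21, 112), (260, -156, 17, 111), (264, -156, 13, 112), (268, -156, 10, 112), (272, -156, 6, 112), (276, -156, 3, 111), (280, -156, 0, 111), (284, -156, -4, 112), (288, -156, -7, 112), (292, -156, -11, 112), (296, -156, -14, 113), (300, -156, -18, 111), (304, -156, -22, 111), (308, -156, -25, 111), (312, -189, -40, -1), (316, -189, -45, 0)]
254 [(160, -125, 31, 0), (164,
[... 980 characters left out ...]
1), (176, -129, -26, 85), (180, -132, -26, 87), (184, -136, -25, 90), (188, -139, -25, 93), (192, -142, -25, 97), (196, -145, -25, 99), (200, -148, -25, 104), (204, -151, -24, 108), (208, -154, -24, 110), (212, -157, -24, 112)]
row 150
[(252, -113, 34, 0), (256, -113, 29, 0), (260, -105, 19, 81), (264, -101, 13, 112), (268, -101, 10, 112), (272, -101, 6, 112), (276, -101, 3, 114), (280, -999, -999, -999), (284, -999, -999, -999), (288, -101, -6, 113), (292, -101, -10, 113), (296, -101, -13, 111), (300, -104, -19, 79), (304, -112, -28, 0), (308, -112, -33, 0)]
handle 2198 [[-57.1 -50.4 155.8]
 [-52.3  -0.5 159.1]
 [-47.   49.7 161. ]]
lid edges [[ -98.3 -116.5  121.1]
 [  34.2  115.6  128. ]]
```

Measured in the safe frame, the bar centre is (−155.5, −0.5, 109) and the keeper trough runs x −98…−114, with its lip at −115…−119. That puts the seat at (−106.5, 117), which matches the given 16 mm width and 3.5 mm floor offset. I'll grip the legs under the bar.

Call:
apply_moves(increments=[[0.3,0.1,-5,0,0,0],[0.3,0.1,-9,0,0,0],[0.3,0.1,-12,0,0,0],[0.3,0.1,-13.2,0,0,0],[0.3,0.1,-13.2,0,0,0]])

```text
clock: 38.05
position: [368.7, 147.7, 99.4]
tool_rot: [[0.967, 0.254, -0.001], [0.254, -0.967, -0.001], [-0.001, 0.0, -1.0]]
ft_force: [-0.4, 0.9, 0.2]
width: 80.9
gripper_force: 0.0
```

Call:
apply_moves(increments=[[0,0,0,0,0,0],[0,0,0,0,0,0],[0,0,0,0,0,0],[0,0,0,0,0,0]], fingers=255, newtons=20)

```text
clock: 38.55
position: [368.9, 148.2, 100.1]
tool_rot: [[0.967, 0.253, 0.0], [0.253, -0.967, 0.001], [0.001, -0.001, -1.0]]
ft_force: [-2.7, 4.7, 1.3]
width: 54.1
gripper_force: 20.0
```

```bash
python3 - <<'E'
from lid import *
s=sensors.state(); print(s['position'],s['width'],s['gripper_force'],s['ft_force'])
im,d,W=cloud('wrist'); S=lid(im,W); cv2.imwrite('pics/w9.png',im[100:300,150:430])
z=W[...,2]; k=(z>95)&(z<125)&(S[...,0]<-135)&(S[...,0]>-175)&(abs(S[...,1])<22); print(k.sum(),np.percentile(np.c_[S[k],z[k]],[3,50,97],axis=0).round(1))
E
```

```text
[368.91234012 148.17780369 100.08820518] 54.060351016016725 20.004700608551502 [-2.68551191  4.74576927  1.29538911]
lid tilt deg -0.46 z@0 124.9 26032
2671 [[-1.597e+02 -2.110e+01  9.530e+01]
 [-1.541e+02 -1.000e-01  1.040e+02]
 [-1.451e+02  2.110e+01  1.125e+02]]
```

View pics/w9.png

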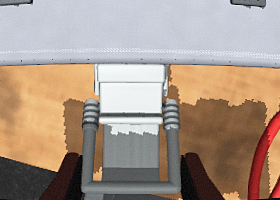

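The view shows the fingers on both legs just beside the bar (bar at crop px (130,187)), 54 mm wide, so the grip is good. I'll swing the loop up and over toward the keeper.

Call:
apply_moves(increments=[[0.6,0.1,0.7,0,0,0],[1.2,0.3,1.3,0,0,0],[1.8,0.5,1.7,0,0,0],[2.4,0.6,2,0,0,0],[2.4,0.6,2,0,0,0]])

```text
clock: 39.22
position: [393.6, 154.3, 119.9]
tool_rot: [[0.967, 0.253, 0.001], [0.253, -0.967, 0.001], [0.001, -0.001, -1.0]]
ft_force: [-2.9, 5.7, -1.3]
width: 53.8
gripper_force: 20.0
```

```bash
cat > lp.py <<'E'
from lid import *
s=sensors.state(); p=s['position']; print(p,s['width'],s['gripper_force'],s['ft_force'])
d0=p[:2]-[517,185.5]; x0=d0@[.9686,.2487]; print('TCP M',x0,d0@[-.2487,.9686],p[2])
im,d,W=cloud('wrist'); S=lid(im,W); z=W[...,2]
np.save('w10.npy',np.dstack([S,z])); 
for y in (-8,0,8):
    k=(abs(S[...,1]-y)<1.5)&(S[...,0]<-85)&(S[...,0]>-190)&(z>70)
    q=np.c_[S[k][:,0],z[k]]; q=q[np.argsort(q[:,0])]; print(y,[tuple(int(v) for v in r) for r in q[::max(1,len(q)//28)]])
import sys; cv2.imwrite(sys.argv[1],im[100:300,150:430])
E
python3 lp.py pics/w10.png
```

```text
[393.55720093 154.26982964 119.92877407] 53.803969035853626 19.997029714286327 [-2.8638356   5.72120349 -1.27133764]
TCP M -127.33363854394149 0.45068111906554037 119.92877407354857
lid tilt deg -0.33 z@0 124.9 48871
-8 [(-135, 129), (-132, 117), (-131, 131), (-129, 130), (-127, 105), (-116, 120), (-113, 114), (-109, 113), (-108, 227), (-108, 228), (-107, 229), (-105, 112), (-105, 216), (-104, 234), (-104, 217), (-104, 235), (-103, 234), (-103, 217), (-102, 217), (-101, 218), (-101, 216), (-100, 217), (-99, 214), (-99, 214), (-99, 213), (-97, 122), (-92, 122), (-88, 123), (-85, 124)]
0 [(-134, 130), (-132, 119), (-130, 130), (-129, 129), (-126, 104), (-115, 119), (-114, 115), (-110, 113), (-108, 228), (-108, 113), (-107, 228), (-106, 114), (-105, 112), (-104, 232), (-104, 234), (-104, 234), (-104, 237), (-103, 217), (-102, 111), (-102, 112), (-101, 217), (-100, 216), (-100, 216), (-99, 216), (-99, 214), (-98, 216), (-94, 122), (-91, 123), (-86, 123)]
8 [(-135, 129), (-132, 116), (-130, 108), (-129, 126), (-127, 106), (-116, 119), (-114, 119), (-109, 113), (-108, 227), (-108, 226), (-107, 228), (-106, 216), (-105, 233), (-104, 234), (-104, 235), (-104, 236), (-104, 233), (-103, 235), (-103, 217), (-102, 216), (-101, 217), (-100, 216), (-99, 215), (-99, 212), (-99, 214), (-98, 213), (-94, 122), (-91, 122), (-87, 124)]
```

Call:
apply_moves(increments=[[0.4,0.1,0.3,0,0,0],[1.2,0.3,0.3,0,0,0],[1.8,0.5,0.3,0,0,0],[2.4,0.6,0.2,0,0,0],[2.4,0.6,0.2,0,0,0]])

```text
clock: 39.9
position: [417.4, 160.3, 121.7]
tool_rot: [[0.967, 0.253, 0.0], [0.253, -0.967, 0.001], [0.0, -0.001, -1.0]]
ft_force: [-2.7, 5.6, -0.2]
width: 53.8
gripper_force: 20.0
```

```bash
python3 lp.py pics/w11.png
```

```text
[417.36263951 160.27411147 121.66679518] 53.764253750691836 19.992680735886097 [-2.65771176  5.62545099 -0.22639329]
TCP M -102.78242584567234 0.34601592735328734 121.66679517985501
lid tilt deg -0.2 z@0 124.9 67325
-8 [(-126, 130), (-126, 115), (-125, 119), (-125, 112), (-124, 121), (-124, 113), (-124, 127), (-123, 127), (-123, 129), (-118, 119), (-111, 113), (-110, 131), (-109, 131), (-108, 113), (-107, 112), (-106, 132), (-105, 129), (-105, 113), (-104, 130), (-104, 111), (-98, 121), (-96, 122), (-95, 121), (-93, 123), (-91, 122), (-90, 123), (-88, 123), (-86, 124), (-85, 125)]
0 [(-127, 115), (-126, 118), (-125, 116), (-125, 121), (-124, 132), (-124, 113), (-124, 126), (-123, 112), (-123, 130), (-117, 120), (-111, 112), (-110, 113), (-109, 114), (-108, 132), (-107, 113), (-106, 112), (-105, 112), (-105, 113), (-104, 130), (-104, 113), (-98, 121), (-96, 121), (-95, 122), (-93, 123), (-91, 122), (-90, 121), (-88, 123), (-86, 125), (-85, 124)]
8 [(-126, 115), (-125, 118), (-125, 122), (-125, 132), (-124, 114), (-124, 132), (-124, 125), (-123, 112), (-123, 111), (-112, 113), (-110, 131), (-109, 113), (-108, 112), (-107, 133), (-106, 114), (-106, 132), (-105, 129), (-105, 131), (-104, 129), (-103, 112), (-97, 121), (-95, 122), (-94, 122), (-93, 122), (-91, 121), (-90, 121), (-88, 123), (-86, 124), (-85, 227)]
```

View pics/w11.png

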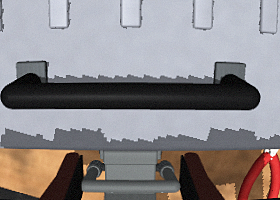

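The bar (crop px (130,186)) now sits at (−107, z 128.5), right over the trough centre, with the lever standing up before it. Lowering it into the keeper.

Call:
apply_moves(increments=[[0,0,-0.4,0,0,0],[0,0,-0.8,0,0,0],[0,0,-1.1,0,0,0],[0,0,-1.25,0,0,0],[0,0,-1.25,0,0,0]])

```text
clock: 40.58
position: [417.2, 160.3, 109.3]
tool_rot: [[0.967, 0.253, 0.0], [0.253, -0.967, 0.001], [0.0, -0.001, -1.0]]
ft_force: [-2.1, 7.4, 0.9]
width: 54.4
gripper_force: 20.0
```

```bash
python3 lp.py pics/w12.png
```

```text
[417.20048862 160.33410151 109.30175985] 54.361520253648806 19.996448010206223 [-2.12327418  7.4029443   0.89937644]
TCP M -102.92456567823518 0.4444492067688974 109.30175985280002
lid tilt deg -0.21 z@0 124.9 73170
-8 [(-159, 90), (-158, 89), (-156, 87), (-154, 87), (-152, 86), (-150, 87), (-148, 85), (-146, 84), (-143, 84), (-141, 85), (-116, 120), (-115, 121), (-114, 118), (-114, 119), (-109, 120), (-107, 120), (-106, 113), (-105, 120), (-105, 113), (-104, 113), (-97, 122), (-96, 122), (-95, 123), (-93, 122), (-91, 123), (-90, 121), (-88, 124), (-86, 124), (-85, 125)]
0 [(-159, 90), (-157, 88), (-156, 87), (-153, 86), (-151, 85), (-148, 86), (-145, 85), (-143, 84), (-118, 119), (-116, 120), (-115, 117), (-114, 116), (-114, 115), (-108, 119), (-107, 120), (-106, 119), (-105, 113), (-105, 118), (-104, 117), (-103, 113), (-97, 122), (-96, 122), (-94, 122), (-93, 122), (-92, 122), (-91, 123), (-89, 123), (-87, 123), (-86, 124), (-85, 215)]
8 [(-159, 90), (-157, 89), (-156, 87), (-153, 87), (-151, 86), (-148, 86), (-145, 86), (-143, 84), (-118, 119), (-116, 119), (-115, 116), (-115, 114), (-114, 115), (-110, 119), (-108, 119), (-106, 120), (-105, 118), (-105, 119), (-105, 115), (-104, 112), (-98, 122), (-96, 122), (-95, 121), (-93, 122), (-92, 122), (-91, 123), (-90, 121), (-88, 124), (-86, 124), (-85, 123)]
```

The bar's top is at z 120 and x −107, so its centre is ≈116.5, which is in the seat; the lever is straight out. Releasing.

Call:
apply_moves(increments=[[0,0,0,0,0,0],[0,0,0,0,0,0],[0,0,0,0,0,0],[0,0,3,0,0,0],[0,0,7,0,0,0]], fingers=50)

```text
clock: 41.25
position: [416.3, 159.3, 179.3]
tool_rot: [[0.967, 0.253, -0.002], [0.253, -0.967, -0.001], [-0.002, 0.0, -1.0]]
ft_force: [0.2, 0.5, 0.8]
width: 70.3
gripper_force: 0.0
```

Call:
apply_moves(increments=[[-2,-0.5,2,0,0,0],[-4,-1,2,0,0,0],[-5.1,-1.3,2,0,0,0],[-5.1,-1.3,2,0,0,0],[-5.1,-1.3,2,0,0,0]], fingers=255)

```text
clock: 41.88
position: [366.6, 146.9, 199.2]
tool_rot: [[0.967, 0.253, 0.0], [0.253, -0.967, 0.0], [0.0, 0.0, -1.0]]
ft_force: [-0.5, -0.1, 1.2]
width: 23.8
gripper_force: 0.0
```

```bash
python3 lp.py pics/w13.png
```

```text
[366.60032347 146.94438993 199.1796814 ] 23.84109359847068 0.0 [-0.54405443 -0.11487328  1.17111468]
TCP M -155.26590690914506 0.05943564343941077 199.1796813978042
lid tilt deg -0.32 z@0 124.9 23146
-8 [(-166, 96), (-158, 90), (-151, 86), (-141, 83), (-136, 306), (-136, 306), (-136, 308), (-135, 307), (-133, 313), (-132, 315), (-132, 313), (-132, 315), (-132, 316), (-131, 316), (-131, 316), (-130, 296), (-130, 295), (-129, 81), (-128, 295), (-128, 295), (-127, 293), (-127, 291), (-127, 294), (-126, 293), (-114, 118), (-107, 120), (-101, 113), (-93, 123), (-86, 124)]
0 [(-166, 96), (-159, 92), (-152, 86), (-144, 85), (-137, 82), (-136, 304), (-136, 82), (-135, 307), (-134, 309), (-133, 312), (-132, 315), (-132, 312), (-132, 315), (-131, 315), (-131, 296), (-131, 82), (-130, 81), (-129, 296), (-128, 297), (-128, 296), (-127, 293), (-127, 290), (-127, 293), (-126, 291), (-115, 118), (-108, 120), (-102, 112), (-94, 123), (-86, 124)]
8 [(-166, 96), (-158, 91), (-151, 85), (-143, 84), (-137, 305), (-136, 307), (-136, 306), (-135, 306), (-133, 313), (-132, 314), (-132, 311), (-132, 312), (-132, 313), (-132, 296), (-131, 313), (-131, 296), (-130, 296), (-129, 296), (-129, 296), (-128, 295), (-127, 291), (-127, 291), (-127, 294), (-126, 294), (-114, 119), (-107, 120), (-100, 112), (-92, 121), (-85, 124)]
```

View pics/w13.png

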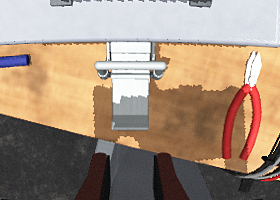

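The view shows the loop bar (crop px (130,66)) lying across the keeper and the lever standing out below it (tip near (130,127)). I'll press the lever down with the shut fingers.

Call:
apply_moves(increments=[[-0.3,-0.1,-4,0,0,0],[-0.3,-0.1,-8,0,0,0],[-0.3,-0.1,-9.9,0,0,0],[-0.3,-0.1,-9.9,0,0,0]], fingers=255)

```text
clock: 42.42
position: [362.3, 145.5, 98.9]
tool_rot: [[0.967, 0.253, -0.003], [0.253, -0.967, -0.001], [-0.004, 0.0, -1.0]]
ft_force: [-0.5, 0.1, 0.2]
width: 0.7
gripper_force: 0.0
```

Call:
apply_moves(increments=[[-0.1,0,-0.8,0,0,0],[-0.2,0,-1.6,0,0,0],[-0.2,0,-2.4,0,0,0],[-0.3,-0.1,-3.1,0,0,0],[-0.3,-0.1,-3.8,0,0,0]])

```text
clock: 43.05
position: [361.0, 145.2, 62.1]
tool_rot: [[0.967, 0.253, 0.002], [0.253, -0.967, 0.001], [0.002, -0.0, -1.0]]
ft_force: [2.8, 1.3, 2.5]
width: 0.5
gripper_force: 1.2
```

```bash
python3 lp.py pics/w14.png
```

```text
[361.03865682 145.21377824  62.09504617] 0.5255840065277734 1.1839954210154247 [2.78545939 1.34070798 2.51558199]
TCP M -161.0833403511753 -0.2336483492640819 62.09504617052268
lid tilt deg 0.2 z@0 124.4 5760
-8 [(-151, 93), (-150, 76), (-149, 93), (-149, 99), (-142, 166), (-141, 168), (-140, 166), (-138, 177), (-138, 175), (-137, 178), (-135, 165), (-132, 166), (-130, 164), (-128, 156), (-128, 148), (-128, 148), (-128, 162), (-127, 148), (-127, 158), (-116, 119), (-113, 119), (-109, 120), (-107, 112), (-103, 112), (-97, 121), (-94, 121), (-91, 122), (-88, 123), (-85, 124)]
0 [(-168, 143), (-151, 109), (-151, 113), (-150, 101), (-149, 85), (-143, 169), (-142, 170), (-140, 165), (-138, 176), (-138, 178), (-137, 179), (-135, 159), (-133, 158), (-131, 159), (-130, 153), (-128, 160), (-128, 156), (-128, 147), (-117, 119), (-114, 117), (-110, 119), (-107, 115), (-105, 112), (-101, 112), (-96, 122), (-93, 121), (-90, 121), (-87, 122)]
8 [(-150, 110), (-150, 103), (-149, 105), (-142, 170), (-142, 165), (-140, 164), (-138, 165), (-138, 166), (-137, 178), (-136, 166), (-133, 165), (-131, 165), (-129, 164), (-128, 166), (-128, 153), (-128, 152), (-128, 164), (-127, 162), (-127, 150), (-115, 118), (-111, 119), (-108, 118), (-106, 112), (-102, 113), (-97, 123), (-94, 122), (-91, 122), (-87, 123), (-85, 125)]
```

Call:
apply_moves(increments=[[0.4,0.1,-0.8,0,0,0],[0.9,0.2,-1.2,0,0,0],[1.4,0.3,-1.4,0,0,0],[1.8,0.5,-1.6,0,0,0],[2.2,0.6,-1.6,0,0,0]])

```text
clock: 43.72
position: [382.2, 150.9, 46.1]
tool_rot: [[0.967, 0.253, -0.0], [0.253, -0.967, -0.0], [-0.0, -0.0, -1.0]]
ft_force: [-2.3, -1.1, -1.3]
width: 0.4
gripper_force: 0.9
```

Call:
apply_moves(increments=[[0.3,0.1,0.1,0,0,0],[0.6,0.2,0.1,0,0,0],[0.6,0.2,0.1,0,0,0]])

```text
clock: 44.1
position: [389.1, 153.2, 47.6]
tool_rot: [[0.967, 0.253, 0.002], [0.253, -0.967, 0.001], [0.002, -0.0, -1.0]]
ft_force: [0.5, -0.4, 0.2]
width: 0.3
gripper_force: 0.0
```

```bash
python3 lp.py pics/w15.png
```

```text
[389.13902296 153.2297015   47.55637365] 0.2949155082494879 0.0 [ 0.46959995 -0.39900264  0.23795914]
TCP M -131.87176559673713 0.5420138642720046 47.556373652052336
lid tilt deg -0.68 z@0 125.0 58382
-8 [(-114, 154), (-113, 155), (-112, 154), (-112, 151), (-110, 151), (-109, 162), (-109, 161), (-108, 161), (-108, 151), (-107, 112), (-106, 151), (-105, 113), (-104, 151), (-103, 151), (-101, 151), (-99, 152), (-99, 148), (-99, 147), (-99, 133), (-98, 147), (-98, 136), (-98, 145), (-98, 150), (-97, 122), (-95, 122), (-92, 122), (-90, 122), (-87, 123), (-85, 124)]
0 [(-138, 130), (-116, 120), (-114, 118), (-113, 152), (-112, 153), (-111, 119), (-110, 119), (-109, 161), (-109, 161), (-109, 118), (-108, 160), (-108, 117), (-108, 112), (-107, 113), (-106, 145), (-105, 148), (-104, 113), (-104, 150), (-103, 144), (-101, 151), (-100, 152), (-99, 144), (-98, 134), (-96, 121), (-94, 121), (-92, 121), (-90, 122), (-87, 123), (-85, 124)]
8 [(-116, 149), (-113, 154), (-113, 150), (-112, 151), (-110, 163), (-109, 163), (-109, 160), (-108, 163), (-108, 113), (-107, 164), (-106, 151), (-105, 151), (-104, 113), (-103, 151), (-101, 151), (-100, 145), (-99, 132), (-99, 149), (-99, 133), (-98, 134), (-98, 134), (-98, 150), (-98, 145), (-97, 122), (-94, 122), (-92, 123), (-90, 122), (-87, 123), (-85, 125)]
```

Contact force fell to zero past centre, so the lever has probably snapped home. A gentle push will confirm it before I back off.

Call:
apply_moves(increments=[[0.3,0.1,0.1,0,0,0],[0.5,0.1,0.1,0,0,0],[0.6,0.1,0.1,0,0,0],[0.6,0.1,0.1,0,0,0]])

```text
clock: 44.65
position: [390.7, 153.2, 47.8]
tool_rot: [[0.967, 0.253, -0.006], [0.253, -0.967, -0.001], [-0.006, -0.0, -1.0]]
ft_force: [-9.9, 3.2, 5.4]
width: 0.5
gripper_force: 4.8
```

Call:
apply_moves(increments=[[-2,-0.5,0,0,0,0],[-4.5,-1.1,2,0,0,0],[-5,-1.2,7,0,0,0],[-5,-1.2,13,0,0,0],[-5,-1.2,15,0,0,0]])

```text
clock: 45.28
position: [345.8, 142.5, 201.7]
tool_rot: [[0.967, 0.253, 0.006], [0.253, -0.967, 0.002], [0.007, -0.001, -1.0]]
ft_force: [0.5, 0.4, -0.4]
width: 0.6
gripper_force: 0.0
```

Call:
apply_moves(increments=[[0,0,0,0,0,0],[0,0,0,0,0,0]])

```text
clock: 45.52
position: [343.4, 141.6, 197.4]
tool_rot: [[0.967, 0.253, -0.001], [0.253, -0.967, -0.0], [-0.001, 0.0, -1.0]]
ft_force: [0.2, -0.1, -0.3]
width: 0.4
gripper_force: 0.0
```

```bash
python3 lp.py pics/w16.png; python3 - <<'E'
import numpy as np, cv2
from m import *
Q=np.load('w10.npy')
k=(abs(Q[...,1])<14)&(Q[...,0]<-108)&(Q[...,0]>-150)&(Q[...,2]>3)&(Q[...,2]<118); q=Q[k]; print('lever pts',len(q),np.percentile(q,[2,50,98],axis=0).round(1))
im,_=get_image('scene'); cv2.imwrite('pics/s17.png',cv2.resize(im[130:260,80:250],None,fx=4,fy=4))
E
```

```text
[343.39504159 141.5905508  197.36327915] 0.4201874953031096 0.0 [ 0.20545427 -0.13951273 -0.27471732]
TCP M -179.07404273411058 0.6448606636310498 197.36327914682067
lid tilt deg -0.5 z@0 124.9 13412
-8 [(-168, 217), (-168, 238), (-167, 215), (-167, 206), (-167, 204), (-160, 305), (-160, 304), (-159, 303), (-158, 303), (-156, 311), (-156, 314), (-155, 300), (-155, 301), (-154, 301), (-152, 301), (-150, 300), (-148, 300), (-147, 300), (-146, 294), (-146, 287), (-145, 287), (-145, 287), (-145, 288), (-145, 294), (-145, 290), (-145, 296), (-110, 119), (-98, 123), (-85, 125)]
0 [(-188, 231), (-179, 229), (-172, 254), (-169, 212), (-169, 243), (-169, 246), (-169, 212), (-168, 240), (-167, 251), (-160, 303), (-160, 302), (-159, 303), (-157, 299), (-156, 294), (-156, 312), (-155, 313), (-155, 298), (-154, 295), (-152, 294), (-151, 292), (-151, 298), (-150, 297), (-148, 293), (-147, 291), (-146, 298), (-145, 283), (-109, 118), (-99, 113), (-88, 123)]
8 [(-168, 242), (-168, 242), (-167, 233), (-167, 202), (-161, 300), (-160, 305), (-159, 303), (-159, 307), (-157, 301), (-156, 309), (-156, 314), (-155, 312), (-155, 311), (-154, 301), (-152, 301), (-150, 300), (-148, 299), (-147, 301), (-146, 299), (-146, 284), (-146, 297), (-145, 289), (-145, 287), (-145, 293), (-145, 288), (-145, 291), (-113, 119), (-101, 112), (-89, 122)]
lever pts 67 [[-114.7  -13.   114.8]
 [-113.1    0.3  117.6]
 [-108.    13.6  118. ]]
```

View pics/w16.png

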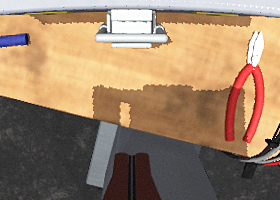

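View pics/s17.png

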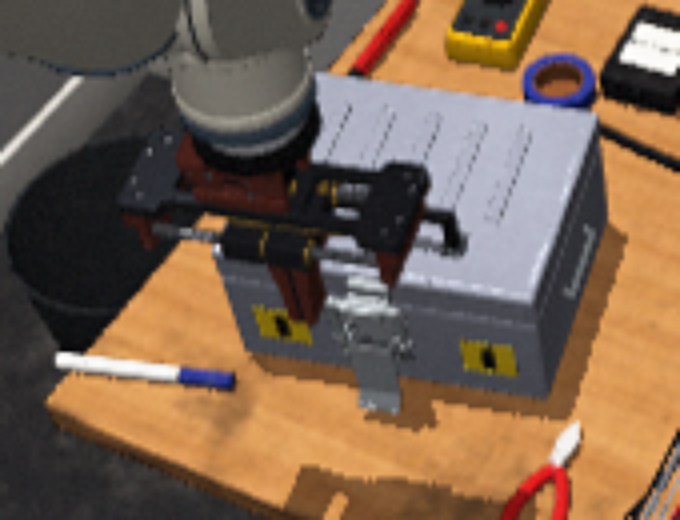

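The lever hangs down along the front with the loop over the keeper. I'll check from depth that it lies flat, after moving the arm aside.

Call:
apply_moves(increments=[[0,-5,3,0,0,0],[0,-10,5,0,0,0],[0,-16,5,0,0,0],[2,-21,5,0,0,0],[5,-26,5,0,0,0]])

```text
clock: 46.25
position: [393.4, -119.9, 247.2]
tool_rot: [[0.968, 0.252, -0.002], [0.252, -0.968, 0.001], [-0.001, -0.001, -1.0]]
ft_force: [0.8, -0.6, 0.1]
width: 0.5
gripper_force: 0.0
```

```bash
python3 - <<'E'
from lid import *
im,d,W=cloud('scene'); S=lid(im,W); z=W[...,2]
for y in (-10,-4,2,8):
    k=(abs(S[...,1]-y)<2.5)&(S[...,0]<-80)&(S[...,0]>-170)&(z>4); q=np.c_[S[k][:,0],z[k]]; q=q[np.argsort(-q[:,1])]; print(y,[tuple(int(v) for v in r) for r in q])
k=(abs(S[...,1]-45)<6)&(S[...,0]<-70)&(S[...,0]>-120)&(z>10)&(z<85); q=np.c_[S[k][:,0],z[k]]; print('front face x',np.median(q[:,0]))
im,d,W=cloud('top'); lid(im,W)
E
```

```text
lid tilt deg -0.01 z@0 127.1 1351
-10 [(-94, 129), (-89, 128), (-92, 127), (-80, 126), (-98, 125), (-82, 124), (-82, 124), (-86, 124), (-111, 123), (-113, 122), (-114, 122), (-95, 122), (-91, 121), (-100, 119), (-117, 118), (-113, 117), (-116, 116), (-100, 113), (-99, 113), (-116, 112), (-114, 110), (-93, 110), (-84, 94), (-88, 81), (-115, 79), (-111, 78), (-89, 78), (-105, 75), (-109, 75), (-115, 74), (-89, 73), (-91, 71), (-111, 69), (-115, 69), (-114, 68), (-116, 67), (-116, 61), (-113, 57), (-113, 52), (-113, 52), (-116, 52), (-114, 48), (-117, 43), (-113, 42), (-114, 39), (-117, 38), (-118, 35), (-87, 32), (-112, 32), (-114, 30), (-88, 30), (-87, 28), (-114, 24), (-117, 23), (-120, 23), (-90, 22), (-86, 22), (-115, 21), (-119, 20), (-121, 20), (-88, 19), (-123, 17), (-121, 14), (-87, 14), (-86, 13), (-123, 7), (-141, 7), (-162, 6), (-143, 5), (-84, 5), (-128, 4), (-83, 4)]
-4 [(-82, 131), (-94, 128), (-83, 127), (-93, 127), (-81, 126), (-96, 126), (-84, 125), (-87, 124), (-109, 124), (-87, 123), (-96, 122), (-117, 122), (-114, 122), (-110, 120), (-99, 120), (-116, 119), (-99, 11
[... 1642 characters left out ...]
, (-113, 121), (-116, 121), (-94, 120), (-112, 120), (-89, 119), (-114, 118), (-99, 118), (-99, 118), (-109, 117), (-100, 115), (-118, 115), (-114, 114), (-98, 112), (-115, 82), (-107, 78), (-114, 78), (-109, 75), (-108, 74), (-114, 74), (-114, 73), (-90, 70), (-90, 70), (-115, 70), (-117, 68), (-113, 66), (-90, 66), (-89, 64), (-110, 63), (-116, 61), (-94, 61), (-110, 59), (-117, 57), (-86, 56), (-114, 54), (-115, 51), (-86, 51), (-109, 48), (-112, 43), (-114, 39), (-111, 39), (-113, 38), (-117, 34), (-111, 30), (-113, 29), (-117, 24), (-119, 22), (-112, 22), (-120, 19), (-120, 13), (-163, 7), (-148, 7), (-151, 6), (-146, 4)]
front face x -86.97562397222521
lid tilt deg -0.05 z@0 125.6 5303
```

Lever face is vertical at x ≈ −114 from z 75 to 25 (only the tab flares out), the lid is shut and the loop is over the keeper.

```bash
python3 -c "
from workcell import order; print(order.hand_in())"
```

```text
the job is handed in; nothing more can be done
None
```

All four packs are in the safe, the lid is shut, the loop is over the keeper and the lever is flat against the front; the job is handed in.

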